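# Clamp glued blanks in the hinged glue press

### The arm

A 7-joint arm with a two-finger parallel gripper is mounted at the origin on a cart in front of the work surface, level with it; the furniture and walls round the work are solid. World frame = base frame: x ahead of the robot, y to its left, z up, the work surface at z = 0. Lengths are in mm, angles in rad, forces in N, time in s.
With the tool pointing down it reaches from about 425 to 975 mm from the base axis. Payload 16.7 kg.
Tool frame: the origin (TCP) lies midway between the tips of the shut fingers; the grasp point (between the pads) lies 19 mm behind it; z points along the fingers, y is the line along which they close (so a half turn about z gives the same grasp; the last joint's range is limited). The gripper opens to 85 mm and grips with 20 to 120 N. Pads are 22 mm wide; open, the fingers measure 114 mm over their backs; the gripper's body (76 mm by 85 mm) begins 54 mm behind the grasp point. The pads swing forward as they close: fully open they stand 13 mm farther back than shut.
Start: joints at [-0.149, 0.426, 0.074, 1.606, -0.034, 1.111, -0.067], TCP at [674.964, -0.019, 231.302] pointing down, gripper open.
Joint ranges: [-2.85, 2.85], [-0.5, 2.14], [-1.23, 1.37], [0.21, 2.46], [-1.02, 4.16], [0.16, 2.05], [-2.73, 2.73]. Speed limits (rad/s): [1.89, 1.89, 2.39, 2.39, 3.01, 3.01, 3.01].

### API

Orientations are given as a rotation vector (axis times angle).
In Python, from rig import monitor, snapshot, camera_params, arm gives the robot as it stands.
- The arm moves only by the tool send_rows, never from a script. Its argument "commands" is a list of rows, each a list of 5 numbers: the gripper's target within -1 to 1 (shut at 1, half-way at 0, fully open at -1), then the shift along the tool's x, y, z in mm, then the turn about the tool's z in rad. A call has 1 to 12 rows; each row shifts and turns the commanded pose from where the row before left it, along the tool's axes as they then stand; what a row does not reach is not made up. A row lasts 1/10 s, in which the tool goes at most 50 mm and 8.59 degrees, less where a joint would pass 70% of its speed; a pose out of reach is approached as far as the arm can. A call with a gripper value outside its range is refused whole. The fingers move at their own pace and stop on an object; the grip force is fixed at half the most. Time passes only in rows, so rows that do not move let the fingers close. It gives the time, the measured TCP pose, the force, the opening and the grip force at its end, in the units of the state.
- monitor.state(): the state, without advancing time (a new reading comes with each control period).
- snapshot(name): name is "scene" or "side" or "wrist"; returns the picture (384x512x3 uint8, red, green, blue); there is no depth.
- camera_params(name): a dict with "mtx" (3x3 intrinsics, pixels), "world_to_cam" (4x4, takes a point from world to camera coordinates); the wrist camera has in their place "tool_from_camera" (4x4, takes a point from camera to tool coordinates, whose origin is the TCP and whose axes are the flange's). Camera axes: x right, y up, looking along -z (the intrinsics and any distortion apply to the point x, -y, -z); pixel columns grow to the right and rows downward; lengths in mm; the calibration is good to about 2 mm. A picture is of the moment at which its call begins: read the wrist's pose just before it. camera_params takes no time and is no camera call.
- arm.close_job(): hands the job in; it is judged then, once.
The state is a dict: "time": time; "q": joint angles; "dq": joint speeds; "tau": joint torques, N m; "tool_pos": TCP position; "eef_rot": TCP orientation; "force": force on the tool from outside, world axes, zero at the start; "torque": the same for the moment, N m; "gripper_width": finger opening in mm; "gripper_force": force on a finger pad.
Only numpy, scipy, OpenCV 4.12 (cv2) and the standard library are available. Lean on these libraries where they do the work, as an engineer would, in place of code of your own. Each camera call takes 0.05 s, during which the arm holds its last target. There are 200 camera calls.

### The job

The laminated blanks on the bench have just been glued and must go into the glue press. Raise the lid by its bar and push the tab of the folding stay past straight so that the lid is locked up, then lay every blank flat on the bed, each between two fences, lengthwise front to back, wholly where the lid will cover it. Then unlock the stay, lower the lid onto the blanks, swing the bolt up into the lid's fork and screw its knob down clockwise, turn by turn, until it clamps the lid tight; do not knock over the glue bottle or shove the roll of tape away.

Things in the scene. Friction and masses are not known exactly. Their poses are not given: they have to be found in the camera images.
- press_bed (a point): centre of the top face of the glue press's bed (plywood on a dark steel frame, fixed, 215 mm deep, 270 mm wide, bed 45 mm above the bench). Axes: x to the press's back (hinge), y to its left, z up; bolt and handle are at its front (-x). The lid covers x -81 to +81, y -130 to +130 mm. Two rubber bumpers, 16 mm diameter, 24 mm high, stand on the bed at x = -75, y = +-122 mm
- press: the whole press, fixed; origin on the bench under the bed centre, same axes as press_bed. On the bed wooden fences 8 mm wide and 5 mm high keep wet blanks from creeping: four from front to back at y = -118, -40, +40 and +118 mm, which leave three places 70 to 72 mm wide at y = -80, 0, +80, and one across the back whose front face is at x = +67 mm. Keep fingertips 6 mm or more above the bed there
- press_lid_hinge (a point): middle of the lid's hinge line, which runs along the press's y axis, 93.5 mm behind and 39 mm above the bed centre
- press_lid_bar (a point): middle of the lid's handle: a black round bar, 16 mm diameter, 78 mm long, along the press's y axis, 50 mm out from the lid's front edge, in the lid's plane, 225 mm from the hinge line, 80 mm left of the press's middle. Free all round; it ends on top of the raised lid, so it can be held from above all the way, turning between the fingers
- press_lid (a joint): lid angle, rad: 0 level, as it lies on the 30 mm blanks, its top 50 mm above the bed; -0.03 on the bumpers of the empty press; 1.43 fully raised (the straight stay stops it). The lid (0.75 kg, 18 mm thick) falls by its weight below about 1.2; above that its stiff hinge just holds it while the stay is not locked
- press_stay_tab (a point): middle of the tab at the knee of the folding stay: a steel pin along the press's y axis, 14 mm diameter, 40 mm long, 170 mm right (-y) of the press's middle. With the lid up it stands a little in front of the stay's straight line, which leans back 35 degrees. Push it back and down 1 to 4 cm to lock (it then stands 33 mm behind and 57 mm above the bed centre), pull it forward and up 3 cm to unlock
- press_knee (a joint): knee angle of the folding stay (two 93 mm links from the frame to the lid's right edge), rad: 0 folded to the front with the lid level, 2.51 straight, 2.71 locked past straight, against its stop. Above 2.6 the lid cannot fall. As the lid is raised the knee moves back and up; when unlocked the lid comes down a few degrees and the hinge holds it
- press_bolt (a joint): lean of the swing bolt, rad: 0 upright in the fork of the lid (stop), 0.52 leaning out to the front (stop), where it rests. It pivots about a line along y, 101.5 mm in front of the bed centre, 15 mm below the bed. The fork is at the middle of the lid's front edge, its slot 15 mm wide, the bolt 12 mm. Upright it stands by friction
- press_knob_grip (a point): centre of the gripped part of the knurled round knob nut on the swing bolt: 48 mm diameter, 30 mm high, axis z along the bolt, 105 mm from the bolt's pivot when fully backed off, 97 mm when tight (then 82 mm above the bed). The bolt's end stands out of its top by up to 12 mm
- press_knob (a joint): turn of the knob nut, rad: grows as it is turned clockwise seen from above and moves down 4 mm a turn. 0 fully backed off; its washer meets the fork at about 12.6 with the lid level on the blanks and the bolt upright; tight from about 13.3; stops dead at 14.2
- glue_bottle_mid (a point): glue bottle standing behind on the right, 55 mm diameter, 147 mm tall, point 70 mm above its foot: a bystander
- masking_tape_mid (a point): roll of masking tape lying behind on the left, 100 mm diameter, 25 mm high, point at its centre: a bystander
- blank1_mid (a point): centre of a laminated wood blank, 120 x 50 x 30 mm (x, y, z), dark core between two light plies, 0.13 kg, lying flat on the bench beside the press; may be absent (None). All blanks are alike
- blank2_mid (a point): centre of a laminated wood blank, 120 x 50 x 30 mm (x, y, z), dark core between two light plies, 0.13 kg, lying flat on the bench beside the press; may be absent (None). All blanks are alike
- blank3_mid (a point): centre of a laminated wood blank, 120 x 50 x 30 mm (x, y, z), dark core between two light plies, 0.13 kg, lying flat on the bench beside the press; may be absent (None). All blanks are alike
- blank4_mid (a point): centre of a laminated wood blank, 120 x 50 x 30 mm (x, y, z), dark core between two light plies, 0.13 kg, lying flat on the bench beside the press; may be absent (None). All blanks are alike

How it is judged (in metres and radians):
On the way, in this order (a step that is already met when the one before it is completed fails the run):
1. the lid stands up on its locked stay, let go (value of joint press_lid above 1.3 rad and value of joint press_knee above 2.6 rad and contact force between the fingers and press_lid below 0.5 N), for 0.3 s.
2. every blank lies flat on the bed where the lid will cover it, let go, the lid still locked up (value of joint press_lid above 1.3 rad and value of joint press_knee above 2.6 rad and x of blank1_mid in the frame of press_bed between -0.026 and 0.016 m and y of blank1_mid in the frame of press_bed between -0.108 and 0.108 m and z of blank1_mid in the frame of press_bed between 0.0115 and 0.0175 m and angle between the x axis of each of blank1_mid, blank2_mid, blank3_mid, blank4_mid and the x axis of press_bed, either way round below 0.2 rad and x of blank2_mid in the frame of press_bed between -0.026 and 0.016 m and y of blank2_mid in the frame of press_bed between -0.108 and 0.108 m and z of blank2_mid in the frame of press_bed between 0.0115 and 0.0175 m and x of blank3_mid in the frame of press_bed between -0.026 and 0.016 m and y of blank3_mid in the frame of press_bed between -0.108 and 0.108 m and z of blank3_mid in the frame of press_bed between 0.0115 and 0.0175 m and x of blank4_mid in the frame of press_bed between -0.026 and 0.016 m and y of blank4_mid in the frame of press_bed between -0.108 and 0.108 m and z of blank4_mid in the frame of press_bed between 0.0115 and 0.0175 m and contact force between the fingers and blank1 below 0.3 N and contact force between the fingers and blank2 below 0.3 N and contact force between the fingers and blank3 below 0.3 N and contact force between the fingers and blank4 below 0.3 N), for 0.3 s.
3. the lid lies level on the blanks and the bolt stands upright in its fork (x of blank1_mid in the frame of press_bed between -0.026 and 0.016 m and y of blank1_mid in the frame of press_bed between -0.108 and 0.108 m and z of blank1_mid in the frame of press_bed between 0.0115 and 0.0175 m and angle between the x axis of each of blank1_mid, blank2_mid, blank3_mid, blank4_mid and the x axis of press_bed, either way round below 0.2 rad and x of blank2_mid in the frame of press_bed between -0.026 and 0.016 m and y of blank2_mid in the frame of press_bed between -0.108 and 0.108 m and z of blank2_mid in the frame of press_bed between 0.0115 and 0.0175 m and x of blank3_mid in the frame of press_bed between -0.026 and 0.016 m and y of blank3_mid in the frame of press_bed between -0.108 and 0.108 m and z of blank3_mid in the frame of press_bed between 0.0115 and 0.0175 m and x of blank4_mid in the frame of press_bed between -0.026 and 0.016 m and y of blank4_mid in the frame of press_bed between -0.108 and 0.108 m and z of blank4_mid in the frame of press_bed between 0.0115 and 0.0175 m and value of joint press_lid between -0.02 and 0.03 rad and value of joint press_bolt below 0.12 rad), for 0.2 s.
At the end, for the whole second after the job is handed in: every blank flat on the bed, centre 26 mm before to 16 mm behind its middle and within 108 mm sideways, length within 0.2 rad of the press's x axis; lid level on them (-0.02 to 0.03 rad); bolt upright (under 0.06 rad); the nut bears on the lid with over 10 N (x of blank1_mid in the frame of press_bed between -0.026 and 0.016 m and y of blank1_mid in the frame of press_bed between -0.108 and 0.108 m and z of blank1_mid in the frame of press_bed between 0.0115 and 0.0175 m and angle between the x axis of each of blank1_mid, blank2_mid, blank3_mid, blank4_mid and the x axis of press_bed, either way round below 0.2 rad and x of blank2_mid in the frame of press_bed between -0.026 and 0.016 m and y of blank2_mid in the frame of press_bed between -0.108 and 0.108 m and z of blank2_mid in the frame of press_bed between 0.0115 and 0.0175 m and x of blank3_mid in the frame of press_bed between -0.026 and 0.016 m and y of blank3_mid in the frame of press_bed between -0.108 and 0.108 m and z of blank3_mid in the frame of press_bed between 0.0115 and 0.0175 m and x of blank4_mid in the frame of press_bed between -0.026 and 0.016 m and y of blank4_mid in the frame of press_bed between -0.108 and 0.108 m and z of blank4_mid in the frame of press_bed between 0.0115 and 0.0175 m and value of joint press_lid between -0.02 and 0.03 rad and value of joint press_bolt below 0.06 rad and contact force between press_washer and press_lid above 10 N and linear speed of each of blank1, blank2, blank3, blank4 below 0.02 m/s); the robot touches nothing.
It fails at once if the glue bottle is knocked over (angle between glue_bottle_mid's own z axis and vertical above 0.6 rad).
It fails at once if the roll of tape is shoved more than 8 cm (distance of masking_tape_mid from where it was at the start of the episode above 0.08 m).
Of blank1, blank2, blank3, blank4 only 2 to 3 are there at a start; the rules pass over those that are not, and their reading is None.
At some moment in a run one of blank1, blank2, blank3, blank4 may be knocked a few centimetres aside while the robot is not near it.
Once in a run the grip may slacken for a moment while it holds something.
It also fails if it takes over 210 s, if anything falls off the work surface, if the arm or the gripper's body presses on something with over 40 N, if the wrist force passes 120 N, or if a joint passes its speed limit or range.

## Working session

There is one attempt and no reset: what is moved stays moved. The work goes in short steps, Python scripts to look and compute and a tool call to move; the robot and the scene stay as the last step left them, time stands still between calls to the robot, and variables do not carry over. Pictures are saved under pics/ and viewed, at most 14 in all, crops included, and the job is handed in when it is done.

Besides the shell and the picture viewer there is one more tool, called after "Request:" in YAML: its name, and indented under it one key for each argument. send_rows: Moves the arm, as the interface text tells. Its arguments: {"type":"object","properties":{"commands":{"type":"array"}},"required":["commands"]}

```bash
ls; mkdir -p pics
python3 - <<'E'
from rig import monitor,snapshot,camera_params
import cv2,numpy as np
np.set_printoptions(precision=4,suppress=True)
s=monitor.state();print(s)
for n in("scene","side","wrist"):
    im=snapshot(n);cv2.imwrite(f"pics/{n}0.png",im[:,:,::-1]);print(n,camera_params(n))
a=[cv2.imread(f"pics/{n}0.png") for n in("scene","side")]
E
```

```text
pics
{'time': 0.0, 'q': array([-0.1495,  0.4267,  0.0738,  1.6066, -0.0341,  1.1108, -0.0671]), 'dq': array([-0.001 , -0.0012, -0.0018, -0.0007, -0.0009,  0.0001,  0.0013]), 'tau': array([  0.0007, -94.9842,   3.7624, -46.3524,   0.0194,   0.0101,
         0.    ]), 'tool_pos': array([674.5855,  -0.0068, 230.6056]), 'eef_rot': array([-2.2208, -2.2208,  0.0015]), 'force': array([-0.369 ,  0.3805, -0.4109]), 'torque': array([0.022 , 0.0137, 0.0047]), 'gripper_force': 0.0, 'gripper_width': 85.36781441369858}
scene {'mtx': array([[349.3624,   0.    , 257.0623],
       [  0.    , 349.3624, 195.4931],
       [  0.    ,   0.    ,   1.    ]]), 'world_to_cam': array([[  -0.8385,   -0.5448,    0.0132,  493.1488],
       [   0.2761,   -0.4038,    0.8722, -269.1521],
       [  -0.4698,    0.7349,    0.489 , -752.4151],
       [   0.    ,    0.    ,    0.    ,    1.    ]])}
side {'mtx': array([[445.0628,   0.    , 255.5565],
       [  0.    , 445.0628, 191.3538],
       [  0.    ,   0.    ,   1.    ]]), 'world_to_cam': array([[    0.993 ,    -0.1171,     0.0126,  -571.8684],
       [    0.0556,     0.5598,     0.8267,  -102.6932],
       [   -0.1039,    -0.8203,     0.5624, -1380.0399],
       [    0.    ,     0.    ,     0.    ,     1.    ]])}
wrist {'mtx': array([[333.4099,   0.    , 256.037 ],
       [  0.    , 333.4099, 193.0503],
       [  0.    ,   0.    ,   1.    ]]), 'tool_from_camera': array([[   0.0004,    0.9595,    0.2818,   72.3478],
       [   1.    ,   -0.0003,   -0.0003,   -0.0519],
       [  -0.0002,    0.2818,   -0.9595, -141.4729],
       [   0.    ,    0.    ,    0.    ,    1.    ]])}
```

View pics/scene0.png

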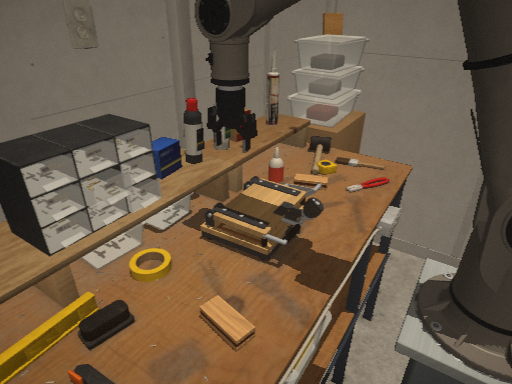

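View pics/side0.png

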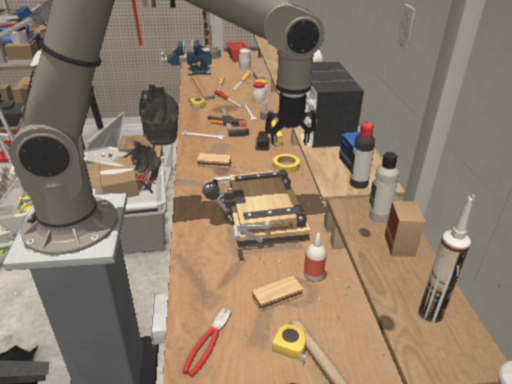

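View pics/wrist0.png

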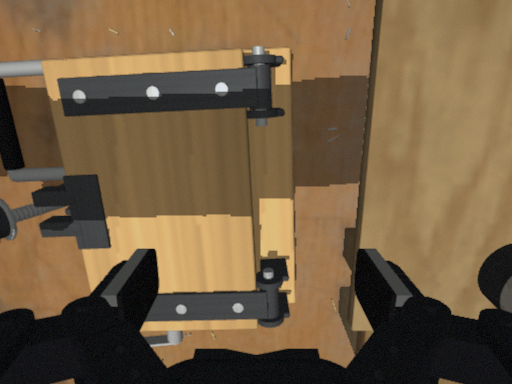

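Request:
send_rows:
  commands:
    - [-1,0,-20,-30,0]
    - [-1,0,-20,-30,0]
    - [-1,0,-20,-30,0]
    - [-1,0,-20,-30,0]
    - [-1,0,-10,-30,0]
    - [-1,0,0,-30,0]
    - [-1,0,0,0,0]
    - [-1,0,0,0,0]

```text
time: 0.95
tool_pos: [585.0, -0.0, 411.5]
eef_rot: [2.221, 2.221, 0.001]
force: [-0.4, 1.1, -1.2]
gripper_width: 85.8
gripper_force: 0.0
```

```bash
cat > h.py <<'E'
from rig import monitor,snapshot,camera_params,arm
import cv2,numpy as np
from scipy.spatial.transform import Rotation as R
np.set_printoptions(precision=3,suppress=True)
def T_wc(n,s=None):
    "camera->world 4x4"
    p=camera_params(n)
    if n!="wrist": return np.linalg.inv(p["world_to_cam"])
    s=s or monitor.state();T=np.eye(4);T[:3,:3]=R.from_rotvec(s["eef_rot"]).as_matrix();T[:3,3]=s["tool_pos"]
    return T@p["tool_from_camera"]
def ray(n,uv,s=None):
    K=camera_params(n)["mtx"];T=T_wc(n,s)
    d=np.linalg.inv(K)@[uv[0],uv[1],1];d=T[:3,:3]@(d*[1,-1,-1]);return T[:3,3],d
def onplane(n,uv,z,s=None):
    o,d=ray(n,uv,s);return o+d*(z-o[2])/d[2]
def project(n,P,s=None):
    K=camera_params(n)["mtx"];T=np.linalg.inv(T_wc(n,s));p=T[:3,:3]@np.asarray(P,float)+T[:3,3]
    q=K@(p*[1,-1,-1]);return q[:2]/q[2]
def snap(n,f):
    s=monitor.state();im=snapshot(n)[:,:,::-1].copy();cv2.imwrite(f"pics/{f}.png",im);return im,s
def brief():
    s=monitor.state();print({k:np.round(s[k],3) for k in("time","tool_pos","eef_rot","force","gripper_width","gripper_force")})
E
python3 - <<'E'
from h import *
import pickle
brief()
im,s=snap("wrist","w1");pickle.dump(s,open("s1.pkl","wb"))
E
```

```text
{'time': np.float64(0.95), 'tool_pos': array([585.011,  -0.042, 411.526]), 'eef_rot': array([2.221, 2.221, 0.001]), 'force': array([-0.39 ,  1.064, -1.215]), 'gripper_width': np.float64(85.783), 'gripper_force': np.float64(0.0)}
```

View pics/w1.png

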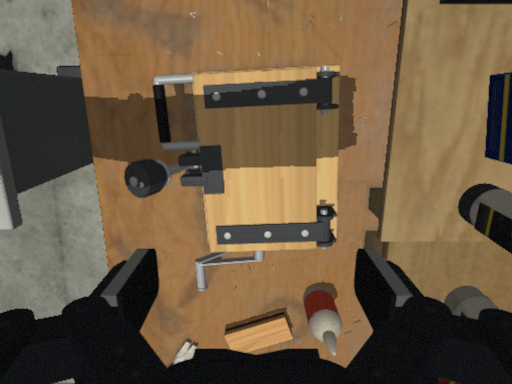

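Run:
```python
import cv2
a=cv2.imread("pics/w1.png")[50:250,120:350];a=cv2.resize(a,None,fx=3,fy=3,interpolation=cv2.INTER_CUBIC)
for i in range(0,230,20):cv2.putText(a,str(120+i),(3*i,8),0,.3,(0,255,255));a[0:14,3*i]=255
for i in range(0,200,20):cv2.putText(a,str(50+i),(0,3*i+3),0,.3,(0,255,255))
cv2.imwrite("pics/w1z.png",a)
```

```text
(no output)
```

View pics/w1z.png

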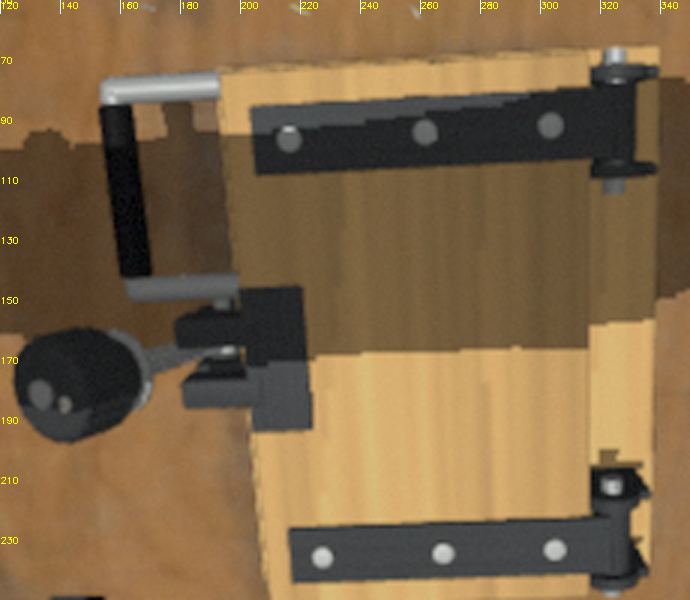

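Run:
```python
from h import *
import pickle
s=pickle.load(open("s1.pkl","rb"))
c,sn=np.cos(-.03),np.sin(-.03)
def lid(dx,dz): # dx forward from hinge (positive to front), dz above lid hinge plane
    return 93.5-dx*c-dz*sn*-1*-1, 84+dx*sn+dz*c
pts=[((158.7,85.3),lid(225,0),119),((165,142.3),lid(225,0),41),((192.7,73.3),lid(174.5,11),130),((210.7,250),lid(174.5,11),-130),((316,67.3),lid(12.5,11),130)]
A=np.array([[x,y] for _,(x,z),y in pts]);B=np.array([onplane("wrist",uv,z,s)[:2] for uv,(x,z),y in pts])
ca,cb=A.mean(0),B.mean(0);a,b=A-ca,B-cb
th=np.arctan2((a[:,0]*b[:,1]-a[:,1]*b[:,0]).sum(),(a*b).sum());Rm=np.array([[np.cos(th),-np.sin(th)],[np.sin(th),np.cos(th)]])
t=cb-Rm@ca;print("press",t,th);print(B-(A@Rm.T+t));print(B)
W=lambda x,y:Rm@[x,y]+t
print("bar",W(-131.4,80),"tab y=-170 line",W(-60,-170),"locked tab",W(33,-170),"bolt piv",W(-101.5,0),"slots",W(-5,-80),W(-5,0),W(-5,80))
pickle.dump((t,th),open("press.pkl","wb"))
# blanks: light wood mask top face
for n,uv,z in(("wrist",(258,332),30),("wrist",(322,315),70),("scene",(228,320),30),("side",(277,292),30),("side",(213,160),30),("scene",(310,180),30),("side",(316,265),60),("side",(286,162),25),("scene",(150,265),25)):
    print(n,uv,onplane(n,uv,z,s))
for n in("scene","side"):
  for P in((*W(-131.4,80),77),(*W(93.5,130),84)):print(n,project(n,P))
```

```text
press [589.49  -25.302] 0.05205055501027506
[[ 1.058 -1.615]
 [-0.36  -0.939]
 [ 0.098 -0.603]
 [ 0.502  5.113]
 [-1.297 -1.955]]
[[ 453.136   85.085]
 [ 455.776    7.867]
 [ 502.343   99.725]
 [ 516.273 -154.207]
 [ 662.655  106.799]]
bar [454.106  47.753] tab y=-170 line [ 538.416 -198.194] locked tab [ 631.29  -193.355] bolt piv [488.128 -30.583] slots [ 588.659 -105.454] [584.497 -25.562] [580.335  54.329]
wrist (258, 332) [ 589.161 -351.044   30.   ]
wrist (322, 315) [ 697.045 -284.559   70.   ]
scene (228, 320) [446.155 327.211  30.   ]
side (277, 292) [ 586.024 -371.245   30.   ]
side (213, 160) [451.534 303.036  30.   ]
scene (310, 180) [ 582.635 -341.987   30.   ]
side (316, 265) [ 696.228 -316.773   60.   ]
side (286, 162) [722.063 270.782  25.   ]
scene (150, 265) [709.972 295.123  25.   ]
scene [291.255 233.004]
scene [208.368 215.148]
side [216.291 187.31 ]
side [281.724 171.808]
```

Request:
send_rows:
  commands:
    - [0.2,6,-16,25,-0.052]
    - [0.2,6,-16,35,0]
    - [0.2,6,-16,35,0]
    - [0.2,6,-16,35,0]
    - [0.2,6,-16,35,0]
    - [0.2,6,-16,35,0]
    - [0.2,6,-16,35,0]
    - [0.2,6,-16,35,0]
    - [0.2,5,0,11,0]
    - [0.2,0,0,10,0]
    - [0.2,0,0,0,0]
    - [0.2,0,0,0,0]

```text
time: 2.2
tool_pos: [455.6, 47.0, 120.9]
eef_rot: [2.163, 2.278, 0.001]
force: [0.1, -0.3, 1.1]
gripper_width: 34.4
gripper_force: 0.0
```

```bash
cat >> h.py <<'E'
PT=np.array([589.5,-26.5]);PTH=0.052
PR=np.array([[np.cos(PTH),-np.sin(PTH)],[np.sin(PTH),np.cos(PTH)]])
def to_press(p): return np.r_[PR.T@(np.asarray(p)[:2]-PT),p[2]]
def to_world(p): return np.r_[PR@np.asarray(p,float)[:2]+PT,p[2]]
def pf():
    s=monitor.state();m=R.from_rotvec(s["eef_rot"]).as_matrix()
    print("t",round(s["time"],2),"TCP press",to_press(s["tool_pos"]),"yaw_rel",round(np.arctan2(m[1,1],m[0,1])-PTH,4),"z",m[:,2],"w",round(s["gripper_width"],1),"gf",round(s["gripper_force"],1),"F",s["force"],"q",s["q"])
E
python3 - <<'E'
from h import *
pf()
im,s=snap("wrist","w2")
print(project("wrist",to_world([-131.4,119,77]),s),project("wrist",to_world([-131.4,41,77]),s))
E
```

```text
t 2.2 TCP press [-129.899   80.342  120.865] yaw_rel -0.0004 z [ 0.001  0.    -1.   ] w 34.4 gf 0.0 F [ 0.098 -0.274  1.085] q [-0.241  0.22  -0.003  2.183  0.001  0.738 -0.193]
[253.208 157.614] [253.498 280.551]
```

View pics/w2.png

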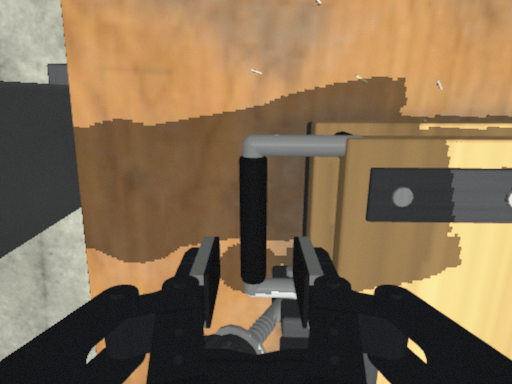

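Request:
send_rows:
  commands:
    - [0.2,0,-1,25,0]
    - [0.2,0,0,25,0]
    - [0.2,0,0,7,0]
    - [0.2,0,0,0,0]
    - [1,0,0,0,0]
    - [1,0,0,0,0]
    - [1,0,0,0,0]
    - [1,0,0,0,0]
    - [1,0,0,0,0]

```text
time: 3.15
tool_pos: [453.9, 47.1, 64.5]
eef_rot: [2.163, 2.278, 0.001]
force: [-4.9, 0.4, 7.4]
gripper_width: 13.7
gripper_force: 58.4
```

Run:
```python
from h import *
pf()
s=monitor.state();m=to_press(s["tool_pos"])
# arc plan: bar angle a from -.03 in steps, r=225
a=np.r_[-.03:1.40:15j]
x=93.5-225*np.cos(a);z=84+225*np.sin(a)
print(np.c_[np.diff(x),-np.diff(z)].round(1).tolist())
```

```text
t 3.15 TCP press [-131.64    80.533   64.546] yaw_rel -0.0002 z [ 0.001  0.    -1.   ] w 13.7 gf 58.4 F [-4.879  0.385  7.422] q [-0.24   0.316 -0.005  2.224  0.003  0.601 -0.195]
[[0.5, -23.0], [2.8, -22.8], [5.1, -22.4], [7.4, -21.8], [9.6, -20.9], [11.6, -19.8], [13.6, -18.5], [15.4, -17.0], [17.1, -15.4], [18.6, -13.5], [19.8, -11.6], [20.9, -9.5], [21.8, -7.3], [22.4, -5.1]]
```

Request:
send_rows:
  commands:
    - [1,0,0.2,-11.5,0]
    - [1,0,0.4,-11.5,0]
    - [1,0,1.1,-11.4,0]
    - [1,0,1.7,-11.4,0]
    - [1,0,2.3,-11.2,0]
    - [1,0,2.8,-11.2,0]
    - [1,0,3.4,-11,0]
    - [1,0,4,-10.8,0]
    - [1,0,4.5,-10.5,0]
    - [1,0,5.1,-10.4,0]
    - [1,0,5.6,-10,0]
    - [1,0,6,-9.8,0]

```text
time: 4.35
tool_pos: [487.6, 48.8, 194.3]
eef_rot: [-2.16, -2.275, 0.008]
force: [-24.0, 0.5, 7.3]
gripper_width: 13.6
gripper_force: 58.6
```

Request:
send_rows:
  commands:
    - [1,0,6.6,-9.4,0]
    - [1,0,7,-9.1,0]
    - [1,0,7.5,-8.7,0]
    - [1,0,7.9,-8.3,0]
    - [1,0,8.3,-7.9,0]
    - [1,0,8.8,-7.5,0]
    - [1,0,9.1,-7,0]
    - [1,0,9.5,-6.5,0]
    - [1,0,9.8,-6,0]
    - [1,0,10,-5.6,0]
    - [1,0,0,0,0]
    - [1,0,0,0,0]

```text
time: 5.55
tool_pos: [576.1, 53.3, 274.0]
eef_rot: [2.162, 2.276, 0.005]
force: [-15.0, -2.8, 30.2]
gripper_width: 13.5
gripper_force: 64.4
```

Run:
```python
from h import *
pf()
s=monitor.state();p=to_press(s["tool_pos"]);bz=p[2]+12.5;print("angle",np.arctan2(bz-84,93.5-p[0]),np.hypot(bz-84,93.5-p[0]))
```

```text
t 5.55 TCP press [ -9.199  80.399 274.022] yaw_rel -0.0005 z [ 0.004  0.001 -1.   ] w 13.5 gf 64.4 F [-14.951  -2.829  30.16 ] q [-0.227  0.231  0.028  1.781 -0.007  1.126 -0.145]
angle 1.1014852777044732 227.07289791383786
```

Request:
send_rows:
  commands:
    - [1,0,10.3,-5.2,0]
    - [1,0,10.5,-4.5,0]
    - [1,0,10.8,-4,0]
    - [1,0,11,-3.2,0]
    - [1,0,11,-2.5,0]
    - [1,0,11,-1.8,0]
    - [1,0,4,-0.5,0]
    - [1,0,0,0,0]
    - [1,0,0,0,0]

```text
time: 6.45
tool_pos: [645.1, 56.9, 295.1]
eef_rot: [2.161, 2.276, 0.006]
force: [-1.8, -0.5, 15.8]
gripper_width: 13.6
gripper_force: 58.3
```

Run:
```python
from h import *
pf()
s=monitor.state();p=to_press(s["tool_pos"]);bz=p[2]+12.5;print("angle",np.arctan2(bz-84,93.5-p[0]),np.hypot(bz-84,93.5-p[0]))
snap("side","s2");snap("scene","c2")
a=cv2.imread("pics/s2.png")[110:290,170:350];a=cv2.resize(a,None,fx=2.2,fy=3.2);b=cv2.imread("pics/c2.png")[130:290,180:350];b=cv2.resize(b,(396,576))
cv2.imwrite("pics/s2z.png",np.hstack([a,b]))
```

```text
t 6.45 TCP press [ 59.824  80.407 295.078] yaw_rel -0.0003 z [ 0.005  0.001 -1.   ] w 13.6 gf 58.3 F [-1.808 -0.537 15.841] q [-0.218  0.332  0.04   1.6   -0.014  1.205 -0.124]
angle 1.4212955171760664 226.09968571646056
```

View pics/s2z.png

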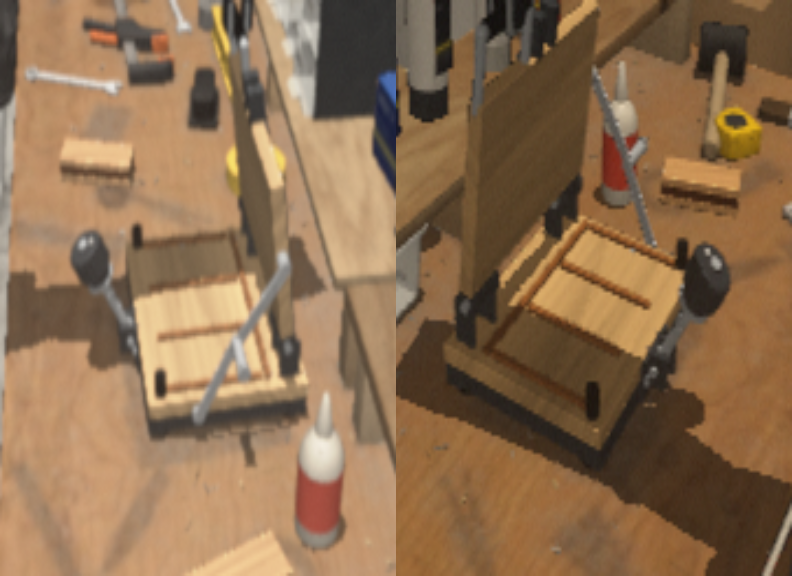

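Request:
send_rows:
  commands:
    - [0.2,0,0,0,0]
    - [0.2,0,0,0,0]
    - [0.2,0,0,-20,0]
    - [0.2,0,0,-25,0]
    - [0.2,0,-35,0,0]
    - [1,-20,-40,0,0]
    - [1,-35,0,0,0]
    - [1,-35,0,15,0]
    - [1,-35,0,25,0]
    - [1,-35,0,30,0]
    - [1,-35,0,35,0]
    - [1,-35,0,35,0]

```text
time: 7.75
tool_pos: [580.8, -178.1, 196.2]
eef_rot: [2.162, 2.278, 0.001]
force: [1.2, 0.3, -0.5]
gripper_width: 0.2
gripper_force: 0.0
```

Request:
send_rows:
  commands:
    - [1,-28,0,35,0]
    - [1,0,0,25,0]
    - [1,0,0,20,0]
    - [1,0,0,10,0]
    - [1,0,0,0,0]
    - [1,0,0,0,0]

```text
time: 8.35
tool_pos: [582.7, -204.6, 107.7]
eef_rot: [2.162, 2.278, 0.001]
force: [0.6, -0.5, 0.7]
gripper_width: 0.1
gripper_force: 0.0
```

Run:
```python
from h import *
pf()
im,s=snap("wrist","w3");a,_=snap("side","s3")
for q in((33,-170,102),(25,-170,107)):print(project("wrist",to_world(q),s),project("side",to_world(q)))
a=cv2.resize(a[130:280,190:340],(512,512))
cv2.imwrite("pics/w3z.png",np.hstack([cv2.resize(im[:,140:400],(288,512)),a]))
```

```text
t 8.35 TCP press [ -16.074 -177.542  107.667] yaw_rel 0.0001 z [ 0.001 -0.    -1.   ] w 0.1 gf 0.0 F [ 0.562 -0.522  0.658] q [ 0.119  0.469  0.148  1.851 -0.091  0.827  0.365]
[358.511 236.362] [284.209 224.755]
[344.464 240.744] [281.46  223.608]
```

View pics/w3z.png

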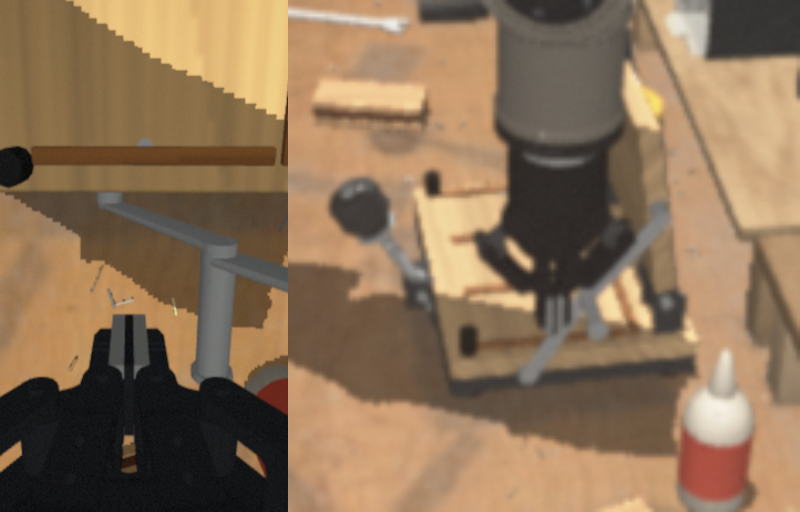

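Request:
send_rows:
  commands:
    - [1,0,0,13,0]
    - [1,0,5,0,0]
    - [1,0,5,0,0]
    - [1,0,4,0,0]
    - [1,0,4,0,0]
    - [1,0,4,0,0]
    - [1,0,4,0,0]
    - [1,0,0,0,0]

```text
time: 9.25
tool_pos: [608.7, -203.1, 93.7]
eef_rot: [2.163, 2.279, 0.0]
force: [-0.7, -0.2, -0.9]
gripper_width: -0.0
gripper_force: 0.0
```

Request:
send_rows:
  commands:
    - [1,0,3,0,0]
    - [1,0,0,0,0]

```text
time: 9.45
tool_pos: [611.3, -203.0, 93.7]
eef_rot: [2.163, 2.279, 0.0]
force: [-0.5, 0.5, -0.1]
gripper_width: 0.1
gripper_force: 0.0
```

Run:
```python
from h import *
pf()
im,s=snap("wrist","w4")
for q in((33,-170,102),(33,-150,102)):print(project("wrist",to_world(q),s))
cv2.imwrite("pics/w4z.png",im[100:320,200:450])
```

```text
t 9.45 TCP press [  12.639 -177.419   93.737] yaw_rel 0.0001 z [ 0.  0. -1.] w 0.1 gf 0.0 F [-0.52   0.479 -0.082] q [ 0.113  0.524  0.144  1.795 -0.097  0.829  0.356]
[302.391 249.55 ]
[304.277 206.274]
```

View pics/w4z.png

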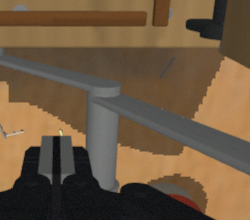

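Request:
send_rows:
  commands:
    - [1,0,2,0,0]
    - [1,0,2,0,0]
    - [1,0,0,0,0]

```text
time: 9.8
tool_pos: [612.6, -203.2, 93.4]
eef_rot: [-2.161, -2.275, 0.004]
force: [-16.3, 1.8, 10.7]
gripper_width: -0.4
gripper_force: 9.2
```

Request:
send_rows:
  commands:
    - [1,0,2,0,0]
    - [1,0,0,0,0]

```text
time: 10.0
tool_pos: [613.1, -203.2, 93.2]
eef_rot: [-2.16, -2.273, 0.007]
force: [-25.6, 2.2, 17.6]
gripper_width: 0.0
gripper_force: 14.8
```

Run:
```python
from h import *
pf()
```

```text
t 10.0 TCP press [  14.427 -177.67    93.211] yaw_rel -0.0012 z [-0.008  0.001 -1.   ] w 0.0 gf 14.8 F [-25.642   2.248  17.587] q [ 0.112  0.531  0.145  1.785 -0.097  0.84   0.353]
```

Request:
send_rows:
  commands:
    - [1,0,-12,0,0]
    - [1,0,-12,0,0]
    - [0,0,-10,-30,0]
    - [-1,-20,0,-40,0]
    - [-1,-30,0,-40,0]
    - [-1,-30,0,-40,0]
    - [-1,-30,0,-10,0]
    - [-1,-32,0,0,0]
    - [-1,0,0,0,0.14]
    - [-1,0,0,0,0.14]
    - [-1,0,0,0,0.14]
    - [-1,0,0,0,0.14]

```text
time: 11.2
tool_pos: [590.1, -346.5, 253.7]
eef_rot: [2.713, 1.584, 0.0]
force: [-1.2, -0.2, 0.1]
gripper_width: 85.1
gripper_force: 0.0
```

Request:
send_rows:
  commands:
    - [-1,0,0,0,0.14]
    - [-1,0,0,0,0.14]
    - [-1,0,0,0,0.14]
    - [-1,0,0,0,0.14]
    - [-1,0,0,0,0.14]
    - [-1,0,0,0,0.14]
    - [-1,0,0,0,0.14]
    - [-1,0,0,0,0.03]
    - [-1,0,0,0,0]
    - [-1,0,0,0,0]

```text
time: 12.2
tool_pos: [590.4, -346.3, 253.7]
eef_rot: [-3.14, -0.088, -0.0]
force: [0.1, -0.5, -0.1]
gripper_width: 85.5
gripper_force: 0.0
```

Run:
```python
from h import *
pf()
im,s=snap("wrist","w5");sd,_=snap("side","s5")
cv2.imwrite("pics/w5z.png",np.hstack([im,sd[100:350,150:438].repeat(1,0) if 0 else cv2.resize(sd[100:350,170:420],(288,288*384//288))]))
```

```text
t 12.2 TCP press [ -15.708 -319.437  253.729] yaw_rel -1.5667 z [ 0.  0. -1.] w 85.5 gf 0.0 F [ 0.129 -0.545 -0.109] q [ 0.052  0.467  0.545  1.58  -0.257  1.167 -0.863]
```

View pics/w5z.png

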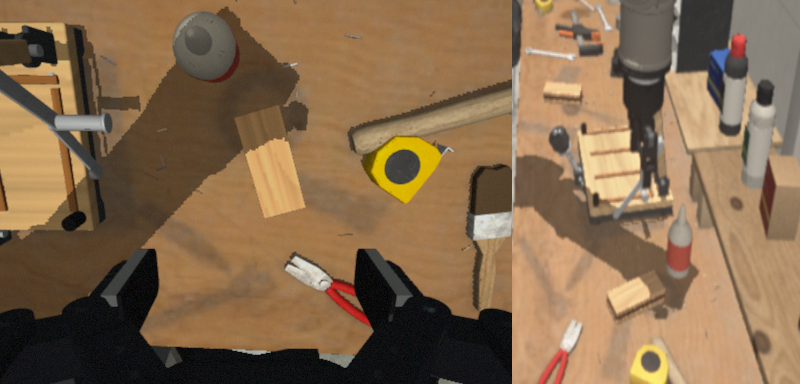

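Run:
```python
from h import *
s=monitor.state()
C=np.array([to_press(onplane("wrist",p,30,s)) for p in((236,118),(283,104),(305,207),(267,217))])
print(C, [np.linalg.norm(C[i]-C[(i+1)%4]) for i in range(4)])
e=(C[0]+C[1]-C[2]-C[3])[:2];print("centre",C.mean(0),"long axis angle rel press",np.arctan2(e[1],e[0]))
s2=C.mean(0);s2[:2]
m=R.from_rotvec(s["eef_rot"]).as_matrix();d=to_world(s2)-s["tool_pos"];print("tool shift",m.T@d)
```

```text
[[  32.516 -297.292   30.   ]
 [  47.166 -347.244   30.   ]
 [ -67.77  -375.659   30.   ]
 [ -80.201 -331.899   30.   ]] [np.float64(52.05661217601266), np.float64(118.39579173471394), np.float64(45.49130691851181), np.float64(117.90960648960163)]
centre [ -17.072 -338.023   30.   ] long axis angle rel press 0.27006690666648736
tool shift [ -1.438  18.522 223.741]
```

Request:
send_rows:
  commands:
    - [-1,-1.4,18.5,20,0]
    - [-1,0,0,30,-0.135]
    - [-1,0,0,30,-0.135]
    - [-1,0,0,35,0]
    - [-1,0,0,35,0]
    - [-1,0,0,35,0]
    - [-1,0,0,35,0]
    - [-1,0,0,15,0]
    - [-1,0,0,8,0]
    - [-1,0,0,0,0]
    - [1,0,0,0,0]
    - [1,0,0,0,0]

```text
time: 13.5
tool_pos: [590.9, -365.4, 12.4]
eef_rot: [3.1, 0.505, 0.003]
force: [0.0, 0.0, 1.0]
gripper_width: 59.0
gripper_force: 0.0
```

Request:
send_rows:
  commands:
    - [1,0,0,0,0]
    - [1,0,0,0,0]
    - [1,0,0,0,0]

```text
time: 13.8
tool_pos: [590.8, -365.3, 12.3]
eef_rot: [3.1, 0.505, 0.003]
force: [-2.2, 1.0, 8.8]
gripper_width: 48.4
gripper_force: 62.0
```

Run:
```python
from h import *
pf()
```

```text
t 13.8 TCP press [ -16.291 -338.367   12.316] yaw_rel -1.2999 z [ 0.002 -0.001 -1.   ] w 48.4 gf 62.0 F [-2.167  1.041  8.772] q [ 0.202  0.726  0.372  1.715 -0.356  0.765 -0.5  ]
```

Request:
send_rows:
  commands:
    - [1,0,0,-15,0]
    - [1,0,0,-30,0]
    - [1,0,0,-35,0]
    - [1,0,0,-35,0.135]
    - [1,0,0,-35,0.136]
    - [1,-9,-20,-35,0]
    - [1,0,-30,-15,0]
    - [1,0,-35,0,0]
    - [1,0,-35,0,0]
    - [1,0,-35,0,0]
    - [1,0,-35,0,0]
    - [1,0,-35,0,0]

```text
time: 15.0
tool_pos: [569.1, -139.4, 212.0]
eef_rot: [-3.14, -0.081, -0.002]
force: [0.3, -0.6, -0.9]
gripper_width: 48.7
gripper_force: 62.8
```

Request:
send_rows:
  commands:
    - [1,0,-33,0,0]
    - [1,10,0,0,0]
    - [1,10,0,20,0]
    - [1,0,0,30,0]
    - [1,0,0,0,0]

```text
time: 15.5
tool_pos: [586.1, -106.6, 158.7]
eef_rot: [-3.14, -0.081, 0.007]
force: [-0.2, 0.0, -1.7]
gripper_width: 48.7
gripper_force: 62.7
```

Run:
```python
from h import *
pf()
im,s=snap("wrist","w6")
cv2.imwrite("pics/w6z.png",im)
```

```text
t 15.5 TCP press [ -7.574 -79.823 158.655] yaw_rel -1.5711 z [-0.004 -0.    -1.   ] w 48.7 gf 62.7 F [-0.195  0.034 -1.723] q [-0.32   0.41   0.501  1.877 -0.243  0.919 -1.223]
```

View pics/w6z.png

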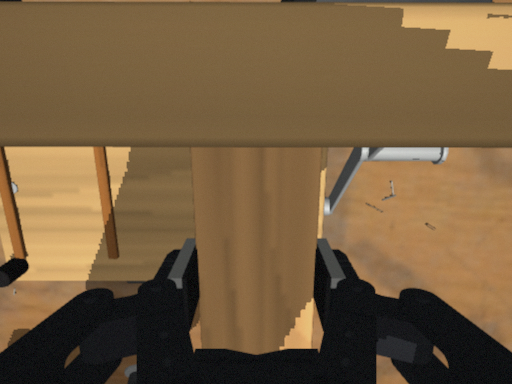

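Request:
send_rows:
  commands:
    - [1,-18,0,-20,0]
    - [1,0,0,0,0.147]
    - [1,0,0,0,0.147]
    - [1,0,0,0,0.147]
    - [1,0,0,0,0.147]
    - [1,0,0,0,0.147]
    - [1,0,0,0,0.147]
    - [1,0,0,0,0.147]
    - [1,0,0,0,0.147]
    - [1,0,0,0,0.147]
    - [1,0,0,0,0.147]
    - [1,0,0,0,0.147]

```text
time: 16.75
tool_pos: [570.3, -107.9, 182.9]
eef_rot: [-2.219, 2.221, -0.001]
force: [0.4, -0.5, -1.0]
gripper_width: 48.7
gripper_force: 62.8
```

Request:
send_rows:
  commands:
    - [1,0,0,0,0.147]
    - [1,0,0,0,0.147]
    - [1,0,0,0,0.147]
    - [1,0,0,0,0.147]
    - [1,0,0,0,0.147]
    - [1,0,0,0,0.147]
    - [1,0,0,0,0.147]
    - [1,0,0,0,0.147]
    - [1,0,0,0,0.147]
    - [1,0,0,0,0.147]
    - [1,0,0,0,0.055]
    - [1,0,0,0,0]

```text
time: 17.95
tool_pos: [400.8, -280.4, 115.8]
eef_rot: [-0.631, 2.977, 0.201]
force: [1.1, 0.7, -2.2]
gripper_width: 48.4
gripper_force: 62.8
```

Run:
```python
from h import *
pf()
im,s=snap("wrist","w7")
cv2.imwrite("pics/w7z.png",im)
```

```text
t 17.95 TCP press [-201.681 -243.719  115.807] yaw_rel 1.9428 z [ 0.062  0.147 -0.987] w 48.4 gf 62.8 F [ 1.074  0.709 -2.182] q [-0.359  0.804  1.375  2.14  -1.02   1.203 -2.731]
```

View pics/w7z.png

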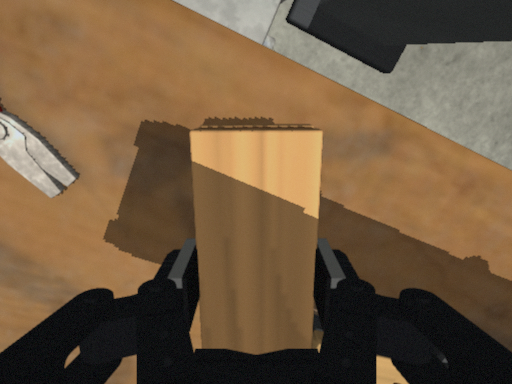

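Request:
send_rows:
  commands:
    - [1,0,0,0,-0.147]
    - [1,0,0,0,-0.147]

```text
time: 18.2
tool_pos: [403.2, -278.9, 115.4]
eef_rot: [-1.073, 2.832, 0.175]
force: [-0.5, -0.5, -1.4]
gripper_width: 48.3
gripper_force: 62.8
```

Run:
```python
from h import *
pf()
```

```text
t 18.2 TCP press [-199.162 -242.329  115.378] yaw_rel 2.248 z [ 0.06   0.145 -0.988] w 48.3 gf 62.8 F [-0.471 -0.501 -1.398] q [-0.353  0.747  1.324  2.138 -0.975  1.148 -2.477]
```

```bash
cat >> h.py <<'E'
def go(*targets,yaw=None):
    "tool-axis shifts (mm) from the present pose to press-frame targets, one after another; yaw turn needed (tool z)"
    s=monitor.state();m=R.from_rotvec(s["eef_rot"]).as_matrix();p=s["tool_pos"]
    for t in targets:
        w=to_world(t);print(t,"shift",(m.T@(w-p)).round(1));p=w
    y=np.arctan2(m[1,1],m[0,1])-PTH
    print("yaw_rel",round(y,3),"tilt world",m[:2,2].round(4))
E
python3 - <<'E'
from h import *
go((-60,-300,230),(-60,-300,200))
E
```

```text
(-60, -300, 230) shift [ -89.1 -123.9 -112. ]
(-60, -300, 200) shift [ 4.2 -2.1 29.6]
yaw_rel 2.248 tilt world [0.06  0.145]
```

Request:
send_rows:
  commands:
    - [1,-10,-14,-32,0]
    - [1,-20,-28,-26,0]
    - [1,-20,-28,-26,0]
    - [1,-20,-28,-26,0]
    - [1,-19,-26,0,0]
    - [1,0,0,0,-0.147]
    - [1,0,0,0,-0.147]
    - [1,0,0,0,-0.147]
    - [1,0,0,0,-0.147]
    - [1,0,0,0,-0.147]
    - [1,0,0,0,-0.147]
    - [1,0,0,0,-0.147]

```text
time: 19.4
tool_pos: [545.0, -329.5, 228.1]
eef_rot: [-2.299, 1.912, 0.07]
force: [-0.2, -0.3, -1.3]
gripper_width: 48.2
gripper_force: 62.9
```

Request:
send_rows:
  commands:
    - [1,0,0,0,-0.147]
    - [1,0,0,0,-0.147]
    - [1,0,0,0,-0.147]
    - [1,0,0,0,-0.147]
    - [1,0,0,0,-0.147]
    - [1,0,0,0,-0.147]
    - [1,0,0,0,-0.147]
    - [1,0,0,0,-0.147]
    - [1,0,0,0,-0.147]
    - [1,0,0,0,-0.1]
    - [1,0,0,0,0]

```text
time: 20.5
tool_pos: [544.7, -330.0, 228.2]
eef_rot: [-2.995, -0.045, -0.095]
force: [0.0, -0.3, -0.5]
gripper_width: 48.5
gripper_force: 62.9
```

Run:
```python
from h import *
pf();go((-60,-300,200))
```

```text
t 20.5 TCP press [ -60.53  -300.759  228.233] yaw_rel -1.588 z [ 0.061  0.145 -0.988] w 48.5 gf 62.9 F [ 0.001 -0.268 -0.485] q [-0.047  0.49   0.799  1.712 -0.539  1.182 -0.607]
(-60, -300, 200) shift [-1.3  3.3 28. ]
yaw_rel -1.588 tilt world [0.061 0.145]
```

Run:
```python
from h import *
go((-40,-300,228),(-40,-82,228),(-40,-82,170))
```

```text
(-40, -300, 228) shift [20.4 -1.1  1.7]
(-40, -82, 228) shift [  -5.8 -215.7   31. ]
(-40, -82, 170) shift [-3.8  8.3 57.3]
yaw_rel -1.588 tilt world [0.061 0.145]
```

Request:
send_rows:
  commands:
    - [1,20,-1,2,0]
    - [1,-1,-36,5,0]
    - [1,-1,-36,5,0]
    - [1,-1,-36,5,0]
    - [1,-1,-36,5,0]
    - [1,-1,-36,5,0]
    - [1,-1,-36,6,0]
    - [1,0,0,0,0]

```text
time: 21.3
tool_pos: [553.4, -105.0, 226.8]
eef_rot: [-2.992, -0.044, -0.091]
force: [-1.3, 0.4, -2.3]
gripper_width: 48.8
gripper_force: 63.0
```

Run:
```python
from h import *
pf();go((-40,-82,228))
```

```text
t 21.3 TCP press [-40.083 -76.503 226.837] yaw_rel -1.5886 z [ 0.058  0.148 -0.987] w 48.8 gf 63.0 F [-1.262  0.398 -2.348] q [-0.498  0.311  0.818  1.92  -0.451  1.039 -1.009]
(-40, -82, 228) shift [ 0.3  5.3 -1.9]
yaw_rel -1.589 tilt world [0.058 0.148]
```

Request:
send_rows:
  commands:
    - [1,0,5,-2,-0.147]
    - [1,0,0,0,-0.147]
    - [1,0,0,0,-0.147]
    - [1,0,0,0,-0.147]
    - [1,0,0,0,-0.147]
    - [1,0,0,0,-0.147]
    - [1,0,0,0,-0.147]
    - [1,0,0,0,-0.147]
    - [1,0,0,0,-0.147]
    - [1,0,0,0,-0.147]
    - [1,0,0,0,-0.147]

```text
time: 22.4
tool_pos: [553.3, -116.2, 228.3]
eef_rot: [-2.093, -2.257, -0.228]
force: [1.1, -0.4, -0.6]
gripper_width: 48.6
gripper_force: 63.0
```

Run:
```python
from h import *
pf()
```

```text
t 22.4 TCP press [-40.787 -87.713 228.273] yaw_rel 0.0183 z [ 0.06   0.145 -0.988] w 48.6 gf 63.0 F [ 1.122 -0.385 -0.637] q [-0.233  0.261  0.502  1.901 -0.333  1.014  0.506]
```

Request:
send_rows:
  commands:
    - [1,0,0,0,-0.147]
    - [1,0,0,0,-0.147]
    - [1,0,0,0,-0.147]
    - [1,0,0,0,-0.147]
    - [1,0,0,0,-0.147]
    - [1,0,0,0,-0.147]
    - [1,0,0,0,-0.147]
    - [1,0,0,0,-0.147]
    - [1,0,0,0,-0.147]
    - [1,0,0,0,-0.147]
    - [1,0,0,0,-0.083]
    - [1,0,0,0,0]

```text
time: 23.6
tool_pos: [553.3, -116.4, 228.2]
eef_rot: [-0.082, 3.069, 0.222]
force: [0.3, 0.7, -1.1]
gripper_width: 48.7
gripper_force: 63.0
```

Run:
```python
from h import *
pf();go((-7,-82,228),(-7,-82,75),(-7,-82,62))
s=monitor.state();m=R.from_rotvec(s["eef_rot"]).as_matrix();print((PR.T@m[:2,:]).round(3))
```

```text
t 23.6 TCP press [-40.851 -87.889 228.155] yaw_rel 1.5768 z [ 0.06   0.146 -0.988] w 48.7 gf 63.0 F [ 0.293  0.717 -1.109] q [-0.025  0.245  0.25   1.89  -0.257  1.001  1.979]
(-7, -82, 228) shift [-33.7   5.6   3.3]
(-7, -82, 75) shift [ 10.3 -21.7 151.1]
(-7, -82, 62) shift [ 0.9 -1.8 12.8]
yaw_rel 1.577 tilt world [0.06  0.145]
[[-0.998 -0.006  0.067]
 [ 0.004  0.99   0.142]]
```

Request:
send_rows:
  commands:
    - [1,-17,3,2,0]
    - [1,-17,3,1,0]
    - [1,1.7,-3.6,25,0]
    - [1,2,-4.3,30,0]
    - [1,2,-4.3,30,0]
    - [1,2,-4.3,30,0]
    - [1,1.7,-3.6,25,0]
    - [1,0.7,-1.5,11,0]
    - [1,0,0,0,0]

```text
time: 24.5
tool_pos: [586.3, -108.1, 74.0]
eef_rot: [-0.079, 3.071, 0.223]
force: [0.9, -0.0, -0.3]
gripper_width: 48.6
gripper_force: 63.0
```

Request:
send_rows:
  commands:
    - [1,0.2,-0.4,3,0]
    - [1,0.2,-0.4,3,0]
    - [1,0,0,0,0]

```text
time: 24.8
tool_pos: [587.1, -108.1, 69.6]
eef_rot: [-0.082, 3.068, 0.222]
force: [-0.1, 0.3, -1.2]
gripper_width: 48.4
gripper_force: 63.0
```

Run:
```python
from h import *
pf();go((-7,-82,62))
```

```text
t 24.8 TCP press [ -6.617 -81.379  69.617] yaw_rel 1.5775 z [ 0.06   0.145 -0.988] w 48.4 gf 63.0 F [-0.078  0.284 -1.237] q [ 0.018  0.49   0.182  1.943 -0.371  0.715  2.084]
(-7, -82, 62) shift [ 0.9 -1.7  7.4]
yaw_rel 1.577 tilt world [0.06  0.145]
```

Request:
send_rows:
  commands:
    - [1,0.2,-0.4,3,0]
    - [1,0.2,-0.4,3,0]
    - [1,0,0,0,0]
    - [-0.4,0,0,0,0]
    - [-0.4,0,0,0,0]
    - [-0.4,0,0,0,0]
    - [-0.4,0,0,0,0]
    - [-0.4,0,0,-15,0]
    - [-0.4,0,0,-30,0]
    - [-0.4,0,0,-35,0]
    - [-0.4,0,0,-35,0]
    - [-0.4,0,0,0,0]

```text
time: 26.0
tool_pos: [581.8, -126.5, 182.2]
eef_rot: [-0.081, 3.062, 0.219]
force: [-0.2, -0.2, -0.3]
gripper_width: 59.9
gripper_force: 0.0
```

Run:
```python
from h import *
pf()
im,s=snap("wrist","w8");sd,_=snap("side","s8");sc,_=snap("scene","c8")
cv2.imwrite("pics/w8z.png",np.hstack([im,np.vstack([cv2.resize(sd[110:270,190:350],(192,192)),cv2.resize(sc[170:270,190:330],(192,192))])]))
```

```text
t 26.0 TCP press [-12.849 -99.504 182.204] yaw_rel 1.5771 z [ 0.067  0.144 -0.987] w 59.9 gf 0.0 F [-0.206 -0.155 -0.277] q [ 0.001  0.341  0.24   1.874 -0.297  0.924  2.028]
```

View pics/w8z.png

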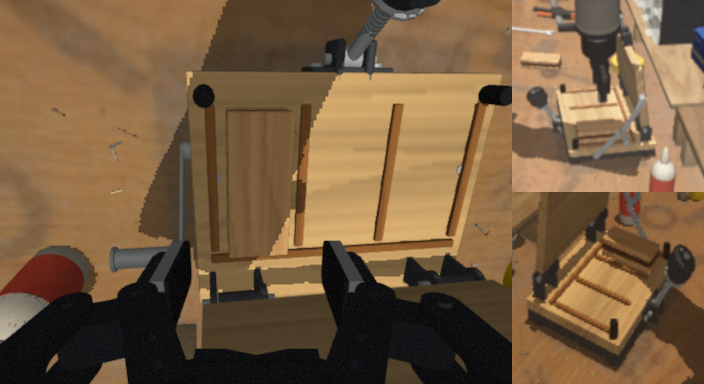

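```bash
cat >> h.py <<'E'
def gow(*targets):
    s=monitor.state();m=R.from_rotvec(s["eef_rot"]).as_matrix();p=s["tool_pos"]
    for t in targets:
        w=np.array(t,float);d=m.T@(w-p);n=int(np.ceil(np.linalg.norm(d)/42));print(t,"shift",d.round(1),n,"x",(d/n).round(1));p=w
E
python3 - <<'E'
from h import *
s=monitor.state()
C=np.array([to_press(onplane("wrist",p,75,s)) for p in((228,112),(294,107),(288,252),(231,255))]);print(C,C.mean(0))
gow((470,-100,300),(450,250,300),(200,483,280))
sd=np.linalg.inv(camera_params("scene")["world_to_cam"]);print("scene cam",sd[:3,3])
E
```

```text
[[ -68.498 -102.356   75.   ]
 [ -71.554  -55.535   75.   ]
 [  45.703  -55.026   75.   ]
 [  44.926 -102.372   75.   ]] [-12.356 -78.822  75.   ]
(470, -100, 300) shift [  99.8   48.3 -124.5] 4 x [ 25.   12.1 -31.1]
(450, 250, 300) shift [  2.7 347.   49.8] 9 x [ 0.3 38.6  5.5]
(200, 483, 280) shift [239.  242.   38.7] 9 x [26.6 26.9  4.3]
scene cam [134.298 712.948 596.185]
```

Request:
send_rows:
  commands:
    - [-1,25,12,-31,0]
    - [-1,25,12,-31,0]
    - [-1,25,12,-31,0]
    - [-1,25,12,-31,0]
    - [-1,0,39,5.5,0]
    - [-1,0,39,5.5,0]
    - [-1,0,39,5.5,0]
    - [-1,0,39,5.5,0]
    - [-1,0,39,5.5,0]
    - [-1,0,39,5.5,0]
    - [-1,0,39,5.5,0]
    - [-1,0,39,5.5,0]

```text
time: 27.35
tool_pos: [453.7, 215.9, 299.0]
eef_rot: [-0.083, 3.07, 0.221]
force: [0.9, -0.3, -0.2]
gripper_width: 85.0
gripper_force: 0.0
```

Request:
send_rows:
  commands:
    - [-1,0,39,5.5,0]
    - [-1,27,27,4,0]
    - [-1,27,27,4,0]
    - [-1,27,27,4,0]
    - [-1,27,27,4,0]
    - [-1,27,27,4,0]
    - [-1,27,27,4,0]
    - [-1,27,27,4,0]
    - [-1,27,27,4,0]
    - [-1,0,0,0,0]

```text
time: 28.35
tool_pos: [222.1, 463.7, 283.6]
eef_rot: [-0.093, 3.071, 0.222]
force: [0.8, -0.3, 0.1]
gripper_width: 85.4
gripper_force: 0.0
```

Run:
```python
from h import *
brief();pf();a=np.deg2rad(67.5);s=monitor.state();p=s["tool_pos"];u=np.array([np.cos(a),np.sin(a),0])
gow(p-60*u,p-140*u)
```

```text
{'time': np.float64(28.35), 'tool_pos': array([222.135, 463.731, 283.594]), 'eef_rot': array([-0.093,  3.071,  0.222]), 'force': array([ 0.828, -0.309,  0.083]), 'gripper_width': np.float64(85.377), 'gripper_force': np.float64(0.0)}
t 28.35 TCP press [-341.388  508.662  283.594] yaw_rel 1.5838 z [ 0.057  0.145 -0.988] w 85.4 gf 0.0 F [ 0.828 -0.309  0.083] q [-0.799  0.053 -0.468  1.981  0.041  0.958  0.346]
[199.174 408.298 283.594] shift [ 26.  -53.3  -9.4] 2 x [ 13.  -26.6  -4.7]
[168.559 334.387 283.594] shift [ 34.6 -71.  -12.5] 2 x [ 17.3 -35.5  -6.2]
```

Request:
send_rows:
  commands:
    - [-1,13,-27,-4.7,0]
    - [-1,13,-27,-4.7,0]
    - [-1,13,-27,-4.7,0]
    - [-1,9,-18,-3,0]
    - [-1,0,0,0,0]

```text
time: 28.85
tool_pos: [183.0, 356.1, 283.5]
eef_rot: [-0.082, 3.069, 0.22]
force: [-0.1, -1.0, -0.9]
gripper_width: 85.5
gripper_force: 0.0
```

Run:
```python
from h import *
brief();pf()
```

```text
{'time': np.float64(28.85), 'tool_pos': array([183.04 , 356.097, 283.511]), 'eef_rot': array([-0.082,  3.069,  0.22 ]), 'force': array([-0.122, -0.994, -0.893]), 'gripper_width': np.float64(85.481), 'gripper_force': np.float64(0.0)}
t 28.85 TCP press [-386.024  403.206  283.511] yaw_rel 1.577 z [ 0.06   0.144 -0.988] w 85.5 gf 0.0 F [-0.122 -0.994 -0.893] q [-0.761 -0.174 -0.436  2.178 -0.085  0.966  0.47 ]
```

Request:
send_rows:
  commands:
    - [-1,9,-18,-3,0]
    - [-1,9,-18,-3,0]
    - [-1,9,-18,-3,0]
    - [-1,9,-18,-3,0]
    - [-1,9,-18,-3,0]
    - [-1,0,0,0,0]

```text
time: 29.45
tool_pos: [142.7, 263.7, 282.7]
eef_rot: [-0.082, 3.069, 0.221]
force: [0.7, -0.0, -1.2]
gripper_width: 85.4
gripper_force: 0.0
```

Run:
```python
from h import *
pf();print(monitor.state()["tool_pos"])
```

```text
t 29.45 TCP press [-431.063  313.059  282.711] yaw_rel 1.5771 z [ 0.06   0.145 -0.988] w 85.4 gf 0.0 F [ 0.68  -0.003 -1.2  ] q [-0.771 -0.397 -0.371  2.325 -0.173  1.037  0.575]
[142.748 263.731 282.711]
```

Request:
send_rows:
  commands:
    - [-1,9,-18,-3,0]
    - [-1,9,-18,-3,0]
    - [-1,9,-18,-3,0]
    - [-1,0,0,0,0]

```text
time: 29.85
tool_pos: [125.3, 221.8, 278.9]
eef_rot: [-0.088, 3.075, 0.212]
force: [-1.0, 1.1, 0.3]
gripper_width: 85.2
gripper_force: 0.0
```

Run:
```python
from h import *
pf();print(monitor.state()["tool_pos"])
```

```text
t 29.85 TCP press [-450.693  272.106  278.858] yaw_rel 1.5801 z [ 0.054  0.138 -0.989] w 85.2 gf 0.0 F [-0.952  1.135  0.261] q [-0.936 -0.493 -0.242  2.388 -0.135  1.088  0.524]
[125.273 221.813 278.858]
```

Request:
send_rows:
  commands:
    - [-1,18,-36,-6,0]
    - [-1,18,-36,-6,0]
    - [-1,0,0,0,0]

```text
time: 30.15
tool_pos: [121.7, 209.3, 266.1]
eef_rot: [-0.076, 3.094, 0.182]
force: [-0.0, 0.4, 0.7]
gripper_width: 85.0
gripper_force: 0.0
```

Run:
```python
from h import *
pf();print(monitor.state()["tool_pos"])
```

```text
t 30.15 TCP press [-454.929  259.75   266.081] yaw_rel 1.5702 z [ 0.038  0.118 -0.992] w 85.0 gf 0.0 F [-0.008  0.44   0.665] q [-0.923 -0.492 -0.241  2.413 -0.144  1.089  0.535]
[121.685 209.254 266.081]
```

Request:
send_rows:
  commands:
    - [-1,14,-38,-6,0]
    - [-1,14,-38,-6,0]
    - [-1,14,-38,-6,0]
    - [-1,0,0,0,0]

```text
time: 30.55
tool_pos: [118.7, 190.7, 250.9]
eef_rot: [-0.092, 3.118, 0.143]
force: [0.5, 0.1, -0.1]
gripper_width: 85.6
gripper_force: 0.0
```

Run:
```python
from h import *
pf();print(monitor.state()["tool_pos"])
```

```text
t 30.55 TCP press [-458.849  241.327  250.884] yaw_rel 1.579 z [ 0.016  0.092 -0.996] w 85.6 gf 0.0 F [ 0.466  0.104 -0.141] q [-0.797 -0.493 -0.297  2.441 -0.191  1.093  0.644]
[118.728 190.651 250.884]
```

Request:
send_rows:
  commands:
    - [-1,0,35,0,0]
    - [-1,10,35,0,0]
    - [-1,30,30,-5,0]
    - [-1,30,0,-5,0]
    - [-1,20,0,0,0]
    - [-1,0,-20,-3,0]
    - [-1,0,-25,-3,0]
    - [-1,0,0,0,0]

```text
time: 31.35
tool_pos: [25.9, 242.5, 270.1]
eef_rot: [-0.085, 3.116, 0.143]
force: [-0.4, -0.4, -0.5]
gripper_width: 85.3
gripper_force: 0.0
```

Run:
```python
from h import *
pf();print(monitor.state()["tool_pos"])
```

```text
t 31.35 TCP press [-548.827  297.915  270.068] yaw_rel 1.5742 z [ 0.019  0.092 -0.996] w 85.3 gf 0.0 F [-0.426 -0.383 -0.529] q [-1.014 -0.488 -0.474  2.38  -0.232  1.118  0.269]
[ 25.93  242.487 270.068]
```

Now at azimuth 84°; pull in along −y.

Request:
send_rows:
  commands:
    - [-1,0,-40,-4,0]
    - [-1,0,-40,-4,0]
    - [-1,0,-40,-4,0]
    - [-1,0,0,0,0]

```text
time: 31.75
tool_pos: [29.0, 223.5, 260.5]
eef_rot: [-0.084, 3.132, 0.113]
force: [-0.7, -0.1, 0.2]
gripper_width: 85.6
gripper_force: 0.0
```

Run:
```python
from h import *
pf();print(monitor.state()["tool_pos"])
```

```text
t 31.75 TCP press [-546.766  278.77   260.547] yaw_rel 1.573 z [ 0.005  0.072 -0.997] w 85.6 gf 0.0 F [-0.741 -0.067  0.233] q [-1.411 -0.49  -0.211  2.422 -0.101  1.131  0.063]
[ 28.983 223.474 260.547]
```

Request:
send_rows:
  commands:
    - [-1,10,35,0,0]
    - [-1,30,20,0,0]
    - [-1,35,0,-3,0]
    - [-1,35,0,-5,0]
    - [-1,10,-30,-3,0]
    - [-1,-10,-40,-3,0]
    - [-1,-10,-40,-3,0]
    - [-1,-10,-40,-3,0]
    - [-1,0,0,0,0]

```text
time: 32.65
tool_pos: [-86.9, 211.4, 269.5]
eef_rot: [-0.08, 3.125, 0.101]
force: [-0.3, 0.7, -0.3]
gripper_width: 85.6
gripper_force: 0.0
```

Run:
```python
from h import *
pf();print(monitor.state()["tool_pos"])
```

```text
t 32.65 TCP press [-663.144  272.744  269.491] yaw_rel 1.5707 z [ 0.012  0.065 -0.998] w 85.6 gf 0.0 F [-0.269  0.683 -0.297] q [-1.884 -0.475 -0.275  2.392 -0.086  1.162 -0.478]
[-86.924 211.407 269.491]
```

Request:
send_rows:
  commands:
    - [-1,-12,-40,-4,0]
    - [-1,-12,-40,-4,0]
    - [-1,-12,-40,-4,0]
    - [-1,-12,-40,-4,0]
    - [-1,0,0,0,0]

```text
time: 33.15
tool_pos: [-81.5, 179.3, 249.2]
eef_rot: [-0.077, 3.102, 0.028]
force: [-0.4, -0.2, -0.1]
gripper_width: 85.8
gripper_force: 0.0
```

Run:
```python
from h import *
pf();print(monitor.state()["tool_pos"])
```

```text
t 33.15 TCP press [-659.429  240.403  249.232] yaw_rel 1.5686 z [ 0.038  0.019 -0.999] w 85.8 gf 0.0 F [-0.409 -0.21  -0.143] q [-1.873 -0.49  -0.323  2.439 -0.117  1.178 -0.494]
[-81.533 179.303 249.232]
```

Request:
send_rows:
  commands:
    - [-1,-7,35,-2,0]
    - [-1,-7,35,-2,0]
    - [-1,-10,35,-3,0]
    - [-1,-35,-3,-2,0]
    - [-1,-40,-4,-2,0]
    - [-1,-40,-4,-2,0]
    - [-1,-40,-4,-2,0]
    - [-1,-35,-25,-2,0]
    - [-1,-35,-30,-2,0]
    - [-1,-35,-30,0,0]
    - [-1,-30,-30,0,0]
    - [-1,0,0,0,0]

```text
time: 34.35
tool_pos: [237.1, 165.2, 280.8]
eef_rot: [-0.056, 3.102, 0.032]
force: [-1.2, 0.6, 0.7]
gripper_width: 85.1
gripper_force: 0.0
```

Run:
```python
from h import *
pf();print(monitor.state()["tool_pos"])
```

```text
t 34.35 TCP press [-341.962  209.792  280.823] yaw_rel 1.555 z [ 0.039  0.021 -0.999] w 85.1 gf 0.0 F [-1.231  0.628  0.666] q [-1.473 -0.477  0.42   2.326  0.226  1.228  0.441]
[237.096 165.234 280.823]
```

Request:
send_rows:
  commands:
    - [-1,20,-9,0,0]
    - [-1,36,-18,0,0]
    - [-1,36,-18,0,0]
    - [-1,0,0,0,0]

```text
time: 34.75
tool_pos: [198.1, 144.0, 283.0]
eef_rot: [-0.061, 3.098, 0.041]
force: [0.5, -0.3, 0.1]
gripper_width: 85.3
gripper_force: 0.0
```

Run:
```python
from h import *
pf();print(monitor.state()["tool_pos"])
```

```text
t 34.75 TCP press [-382.026  190.598  282.971] yaw_rel 1.5588 z [ 0.042  0.027 -0.999] w 85.3 gf 0.0 F [ 0.53  -0.264  0.092] q [-1.09  -0.49   0.106  2.366  0.075  1.218  0.591]
[198.084 143.984 282.971]
```

Slightly the wrong way so far (as the nearest transition did earlier); pull on.

Request:
send_rows:
  commands:
    - [-1,36,-18,0,0]
    - [-1,36,-18,0,0]
    - [-1,0,0,0,0]

```text
time: 35.05
tool_pos: [185.2, 136.3, 282.8]
eef_rot: [-0.069, 3.099, 0.041]
force: [0.4, -1.3, 0.0]
gripper_width: 85.6
gripper_force: 0.0
```

Run:
```python
from h import *
pf();print(monitor.state()["tool_pos"])
```

```text
t 35.05 TCP press [-395.335  183.623  282.793] yaw_rel 1.5635 z [ 0.041  0.027 -0.999] w 85.6 gf 0.0 F [ 0.438 -1.299  0.039] q [-0.833 -0.492 -0.067  2.375 -0.018  1.211  0.728]
[185.155 136.326 282.793]
```

Request:
send_rows:
  commands:
    - [-1,36,-18,0,0]
    - [-1,36,-18,0,0]
    - [-1,36,-18,0,0]
    - [-1,0,0,0,0]

```text
time: 35.45
tool_pos: [159.6, 131.7, 266.5]
eef_rot: [-0.081, 3.122, -0.01]
force: [0.6, -0.4, 0.4]
gripper_width: 85.5
gripper_force: 0.0
```

Run:
```python
from h import *
pf();print(monitor.state()["tool_pos"])
```

```text
t 35.45 TCP press [-421.104  180.282  266.533] yaw_rel 1.5704 z [ 0.019 -0.006 -1.   ] w 85.5 gf 0.0 F [ 0.626 -0.412  0.418] q [-0.44  -0.494 -0.36   2.399 -0.161  1.204  0.919]
[159.595 131.651 266.533]
```

Run:
```python
from h import *
gow((290,240,290),(450,312,270))
```

```text
(290, 240, 290) shift [-136.2  101.3  -21.7] 5 x [-27.2  20.3  -4.3]
(450, 312, 270) shift [-163.1   63.8   22.5] 5 x [-32.6  12.8   4.5]
```

Request:
send_rows:
  commands:
    - [-1,-27,20,-4,0]
    - [-1,-27,20,-4,0]
    - [-1,-27,20,-4,0]
    - [-1,-27,20,-4,0]
    - [-1,-27,20,-4,0]
    - [-1,-32,13,4.5,0]
    - [-1,-32,13,4.5,0]
    - [-1,-32,13,4.5,0]
    - [-1,-32,13,4.5,0]
    - [-1,-32,12,4.5,0]
    - [-1,0,0,0,0]
    - [-1,0,0,0,0]

```text
time: 36.65
tool_pos: [444.8, 313.7, 267.8]
eef_rot: [-0.088, 3.122, -0.011]
force: [-1.7, -0.3, 0.1]
gripper_width: 85.2
gripper_force: 0.0
```

```bash
cat > blank.py <<'E'
from h import *
def find(f,roi=None):
    im,s=snap("wrist",f)
    hsv=cv2.cvtColor(im,cv2.COLOR_BGR2HSV)
    exp=project("wrist",[449,315,30],s);print("expected px",exp)
    return im,s,hsv,exp
if __name__=="__main__":
    pf()
    im,s,hsv,e=find("w9")
    for c in range(60,452,14):
        pass
    g=hsv[::16,::20]
    for ch in(0,1,2):print(g[:20,:,ch])
E
python3 blank.py
```

```text
t 36.65 TCP press [-126.852  347.245  267.802] yaw_rel 1.575 z [ 0.019 -0.007 -1.   ] w 85.2 gf 0.0 F [-1.744 -0.254  0.063] q [-0.415  0.197 -0.376  1.846  0.101  1.106  0.799]
expected px [258.024 159.931]
[[ 28  35  35  36  36  28 100 102 150  90 100  83  28  30  32  32  34  32
   30  32  30  26  30  35  25  30]
 [ 21  33  34  32  32  30 165   0  75  30  60  90  28  30  34  30  30  30
   32  30  35  33  20  42  27  30]
 [ 16  16  16  16  15  16  15  15  15  15  15  15  16  17  32  30  32  32
   34  34  30  20  40  36  45  37]
 [ 15  15  15  15  15  16  17  16  14  16  15  15  16  15  16  15  15  15
   15  15  15  15  15  16  16  15]
 [ 15  15  15  16  15  15  15  15  15  13  15  15  15  16  16  15  15  15
   15  16  15  16  15  16  16  17]
 [ 15  15  16  16  14  14  15  15  15  14  15  15  15  15  15  16  15  15
   16  15  16  16  14  16  15  14]
 [ 15  15  15  15  16  15  16  15  15  15  16  15  15  14  15  15  15  15
   16  16  16  17  16  16  16  15]
 [ 15  15  14  14  16  15  16  15  14  14  15  15  15  16  16  15  15  15
   15  15  15  15  15  15  16  14]
 [ 15  15  15  16  1
[... 4950 characters left out ...]
93  91 156
  139 137 165 165 163 159 158 153]
 [ 51 196 197 153  67 120 167 164 177 161 138 167  91  91  94  90  91 159
  158 162 169 149  25 141 133 116]
 [154 180 181 181 150  82 161 164 161 143 150 167 163  86  95  93 162 163
  169 156 153 106  78 150 136 132]
 [154 190 190 192 191  73 165  69 158 137 158 157 165 167  94 169 163 166
   21  67 158  22  71 161 140  32]
 [193 195 197 195 196  75  66  15 156 155 160 158 163 170 160 167 167 161
    8  37  22  28  63 159  89  63]
 [209 210 213 214 215  18  59   7 162 168 169 164 170 169 168 164 140  26
   19  10  65 159 152 162 151  64]
 [214 216 217 217  19  13  24   5 154 158 159 152 161 165 160 161  56  18
   12  11  91  20  14 159 148 153]]
```

Run:
```python
from h import *
for f,n,(u,v),r in(("scene0","scene",(228,320),45),("side0","side",(213,160),30)):
  for tag in(f,None):
    im=cv2.imread(f"pics/{f}.png") if tag else snap(n,n+"9")[0]
    hsv=cv2.cvtColor(im,cv2.COLOR_BGR2HSV).astype(int);m=((hsv[...,2]>185)&(hsv[...,1]>80)&(hsv[...,0]>10)&(hsv[...,0]<25)).astype(np.uint8)
    k=np.zeros_like(m);k[v-r:v+r,u-r:u+r]=1;m*=k;m=cv2.morphologyEx(m,cv2.MORPH_OPEN,np.ones((2,2)))
    c=max(cv2.findContours(m,0,2)[0],key=cv2.contourArea);q=cv2.approxPolyDP(c,4,True)[:,0]
    P=np.array([to_press(onplane(n,p,30)) for p in q]);print(n,tag,cv2.contourArea(c),q.tolist());print(P.round(0)[:,:2].tolist())
    M=cv2.moments(c);print("centroid",to_press(onplane(n,(M["m10"]/M["m00"],M["m01"]/M["m00"]),30)))
    hull=np.array([to_press(onplane(n,p[0],30))[:2] for p in c],np.float32);print(cv2.minAreaRect(hull))
```

```text
scene scene0 1027.0 [[202, 306], [236, 340], [255, 328], [220, 297]]
[[-57.0, 358.0], [-165.0, 392.0], [-182.0, 350.0], [-75.0, 318.0]]
centroid [-122.563  356.872   30.   ]
((-118.94944763183594, 355.19451904296875), (48.443660736083984, 118.05514526367188), 74.1244888305664)
scene None 287.0 [[255, 327], [246, 322], [225, 330], [238, 341]]
[[-181.0, 348.0], [-159.0, 346.0], [-134.0, 384.0], [-169.0, 392.0]]
centroid [-159.832  370.395   30.   ]
((-156.46719360351562, 365.7929992675781), (48.581336975097656, 40.70264434814453), 72.9189453125)
side side0 1482.0 [[186, 139], [184, 179], [206, 183], [217, 177], [211, 169], [198, 168], [198, 160], [227, 163], [231, 157], [236, 171], [243, 172], [243, 139], [222, 141], [232, 147], [225, 155], [203, 151], [219, 143], [216, 139], [202, 145], [199, 138], [193, 139], [194, 146]]
[[-213.0, 520.0], [-232.0, 220.0], [-159.0, 184.0], [-118.0, 216.0], [-134.0, 273.0], [-179.0, 287.0], [-176.0, 344.0], [-72.0, 307.0], [-52.0, 349.0], [-46.0, 246.0], [-22.0, 236.0], [14.0, 486.0], [-71.0, 482.0], [-38.0, 426.0], [-72.0, 367.0], [-152.0, 410.0], [-85.0, 466.0], [-93.0, 502.0], [-153.0, 460.0], [-161.0, 521.0], [-185.0, 516.0], [-184.0, 456.0]]
centroid [-129.981  351.145   30.   ]
((-123.17874145507812, 346.879150390625), (333.4898681640625, 231.91543579101562), 81.68424224853516)
side None 124.5 [[184, 157], [185, 172], [199, 170]]
[[-226.0, 375.0], [-227.0, 266.0], [-177.0, 273.0]]
centroid [-207.919  297.757   30.   ]
((-201.77713012695312, 314.3772888183594), (118.56013488769531, 53.54350662231445), 87.85719299316406)
```

Run:
```python
from h import *
im=cv2.imread("pics/w9.png");s=monitor.state()
c=np.array([-119,355.]);a=-0.285
ux=np.array([np.cos(a),np.sin(a)]);uy=np.array([-ux[1],ux[0]])
for i,j in((1,1),(1,-1),(-1,-1),(-1,1)):print((i,j),project("wrist",to_world([*(c+60*i*ux+25*j*uy),30]),s).round(0))
hsv=cv2.cvtColor(im,cv2.COLOR_BGR2HSV).astype(int)
lit=((hsv[...,2]>195)&(hsv[...,1]>90)).astype(np.uint8);lit[:,:200]=0;lit[:,360:]=0;lit[240:]=0
cc=max(cv2.findContours(lit,0,2)[0],key=cv2.contourArea);print(cv2.contourArea(cc),cv2.approxPolyDP(cc,3,True)[:,0].tolist())
for v in range(100,260,12):print(v," ".join(f"{x}" for x in hsv[v,220:332:4,2]))
```

```text
(1, 1) [269. 215.]
(1, -1) [230. 204.]
(-1, -1) [258. 106.]
(-1, 1) [301. 119.]
1106.0 [[257, 111], [252, 128], [287, 158], [298, 123]]
100 91 116 163 167 164 168 166 167 158 165 167 167 163 160 160 157 158 156 156 161 157 154 158 157 155 153 150 155
112 89 92 94 91 134 165 167 167 168 196 221 185 142 146 155 153 155 157 157 159 159 159 160 160 158 157 156 152
124 93 88 85 89 91 90 89 133 162 219 211 220 222 223 222 223 219 223 221 219 166 164 166 164 163 161 159 156
136 89 84 89 91 92 87 91 87 125 109 115 181 223 223 224 215 223 223 218 164 167 167 166 163 164 161 162 162
148 90 88 88 89 89 88 89 129 118 109 112 123 123 131 182 221 223 215 164 162 161 160 162 167 167 165 161 160
160 67 64 68 62 61 73 132 120 121 111 121 119 129 120 116 123 123 93 169 161 169 168 168 165 168 158 147 141
172 70 73 72 63 62 131 123 120 119 119 115 128 125 112 121 123 89 96 97 97 97 119 171 159 159 150 137 143
184 68 63 60 63 120 123 121 120 122 113 126 126 117 118 126 96 95 93 92 92 90 89 87 78 82 77 77 108
196 63 60 66 104 121 119 118 126 111 122 128 116 118 122 88 95 94 91 89 94 93 93 84 87 85 83 81 112
208 83 87 90 103 116 122 124 113 122 125 116 114 121 96 93 95 92 97 91 95 93 92 91 96 91 91 91 90
220 162 164 148 82 90 90 90 94 92 91 88 91 92 94 92 93 94 93 94 92 94 92 93 94 92 90 91 89
232 164 166 169 174 181 96 96 94 91 95 95 94 93 96 92 97 92 90 89 92 92 93 94 92 147 164 161 155
244 159 159 157 168 170 163 165 168 93 97 88 93 93 95 94 95 96 93 93 93 93 164 166 168 164 159 160 166
256 157 154 157 161 163 165 165 165 168 169 167 153 99 96 95 94 97 94 171 171 169 165 170 171 165 163 165 166
```

Run:
```python
from h import *
go((-117,355,268),(-117,355,12))
```

```text
(-117, 355, 268) shift [-10.7   8.4   1. ]
(-117, 355, 12) shift [  4.9   1.7 255.9]
yaw_rel 1.575 tilt world [ 0.019 -0.005]
```

Request:
send_rows:
  commands:
    - [-1,-5.8,10,20,0]
    - [-1,0,0,30,0.143]
    - [-1,0,0,35,0.142]
    - [-1,0,0,40,0]
    - [-1,0,0,40,0]
    - [-1,0,0,40,0]
    - [-1,0,0,30,0]
    - [-1,0,0,15,0]
    - [-1,0,0,6,0]
    - [-1,0,0,0,0]
    - [1,0,0,0,0]
    - [1,0,0,0,0]

```text
time: 38.0
tool_pos: [455.3, 322.1, 14.2]
eef_rot: [0.358, 3.101, -0.001]
force: [-0.3, 0.7, -0.6]
gripper_width: 59.2
gripper_force: 0.0
```

Request:
send_rows:
  commands:
    - [1,0,0,0,0]
    - [1,0,0,0,0]
    - [1,0,0,0,0]

```text
time: 38.3
tool_pos: [455.2, 322.0, 14.2]
eef_rot: [0.358, 3.101, -0.002]
force: [-3.1, -2.0, 12.6]
gripper_width: 48.7
gripper_force: 60.6
```

Run:
```python
from h import *
pf();go((-117,355,180),(-40,81,230),(-40,81,180),(-8,81,75))
```

```text
t 38.3 TCP press [-116.015  355.017   14.236] yaw_rel 1.2891 z [ 0.02  -0.004 -1.   ] w 48.7 gf 60.6 F [-3.091 -2.008 12.616] q [-0.523  0.534 -0.27   2.021  0.269  0.608  0.362]
(-117, 355, 180) shift [  -2.4   -0.1 -165.7]
(-40, 81, 230) shift [-151.1 -241.7  -47.2]
(-40, 81, 180) shift [ 1.  -0.1 50. ]
(-8, 81, 75) shift [-28.6   8.8 105.6]
yaw_rel 1.289 tilt world [ 0.02  -0.004]
```

Request:
send_rows:
  commands:
    - [1,0,0,-15,0]
    - [1,0,0,-30,0]
    - [1,0,0,-40,0]
    - [1,0,0,-40,-0.141]
    - [1,0,0,-40,-0.141]
    - [1,-10,-30,-30,0]
    - [1,-12,-40,0,0]
    - [1,-12,-40,0,0]
    - [1,-12,-40,0,0]
    - [1,-12,-40,0,0]
    - [1,-10,-40,0,0]
    - [1,-8,-40,0,0]

```text
time: 39.5
tool_pos: [541.3, 55.2, 212.1]
eef_rot: [-0.082, 3.121, -0.007]
force: [0.8, -0.2, -1.2]
gripper_width: 48.4
gripper_force: 63.6
```

Request:
send_rows:
  commands:
    - [1,0,0,0,0]
    - [1,0,0,20,0]
    - [1,0,0,0,0]

```text
time: 39.8
tool_pos: [540.2, 56.6, 189.9]
eef_rot: [-0.082, 3.124, -0.008]
force: [-0.7, 0.2, -1.5]
gripper_width: 48.5
gripper_force: 63.5
```

Run:
```python
from h import *
pf();go((-11,81,175),(-11,81,80),(-11,81,61))
```

```text
t 39.8 TCP press [-44.9    85.57  189.881] yaw_rel 1.5711 z [ 0.016 -0.005 -1.   ] w 48.5 gf 63.5 F [-0.725  0.203 -1.477] q [-0.005  0.261 -0.261  1.943  0.093  0.934  1.311]
(-11, 81, 175) shift [-33.7  -4.5  15.4]
(-11, 81, 80) shift [ 1.5  0.5 95. ]
(-11, 81, 61) shift [ 0.3  0.1 19. ]
yaw_rel 1.571 tilt world [ 0.016 -0.005]
```

Request:
send_rows:
  commands:
    - [1,-17,-2,8,0]
    - [1,-17,-2.5,8,0]
    - [1,0.5,0,30,0]
    - [1,0.5,0,35,0]
    - [1,0.5,0,30,0]
    - [1,0,0,12,0]
    - [1,0,0,4,0]
    - [1,0,0,0,0]

```text
time: 40.6
tool_pos: [576.9, 53.8, 65.2]
eef_rot: [-0.083, 3.122, -0.008]
force: [0.8, 0.1, -1.0]
gripper_width: 48.2
gripper_force: 63.5
```

Run:
```python
from h import *
pf()
```

```text
t 40.6 TCP press [-8.425 80.822 65.237] yaw_rel 1.5716 z [ 0.019 -0.004 -1.   ] w 48.2 gf 63.5 F [ 0.773  0.111 -1.047] q [-0.03   0.474 -0.224  1.958  0.17   0.71   1.267]
```

Lower the last bit, release, retreat and check both blanks numerically.

Request:
send_rows:
  commands:
    - [1,0,0,3,0]
    - [1,0,0,1.5,0]
    - [1,0,0,0,0]
    - [-0.4,0,0,0,0]
    - [-0.4,0,0,0,0]
    - [-0.4,0,0,0,0]
    - [-0.4,0,0,0,0]
    - [-0.4,0,0,-20,0]
    - [-0.4,0,0,-35,0]
    - [-0.4,10,-10,-35,0]
    - [-0.4,20,-40,-35,0]
    - [-0.4,0,-30,0,0]

```text
time: 41.8
tool_pos: [551.0, -23.5, 184.6]
eef_rot: [-0.083, 3.117, -0.008]
force: [0.5, -0.2, -0.2]
gripper_width: 59.4
gripper_force: 0.0
```

Run:
```python
from h import *
pf()
im,s=snap("wrist","w10");sd,_=snap("side","s10")
for y in(-80,80):print([project("wrist",to_world([-9+60*i,y+25*j,75]),s).round(0).tolist() for i,j in((1,1),(1,-1),(-1,-1),(-1,1))])
cv2.imwrite("pics/w10z.png",np.hstack([im,cv2.resize(sd[110:270,190:350],(288,384))]))
```

```text
t 41.8 TCP press [-38.246   5.043 184.607] yaw_rel 1.5722 z [ 0.024 -0.005 -1.   ] w 59.4 gf 0.0 F [ 0.489 -0.243 -0.22 ] q [ 0.116  0.274 -0.228  1.938  0.086  0.916  1.469]
[[186.0, 286.0], [128.0, 286.0], [110.0, 148.0], [176.0, 148.0]]
[[372.0, 287.0], [314.0, 287.0], [322.0, 148.0], [389.0, 149.0]]
```

View pics/w10z.png

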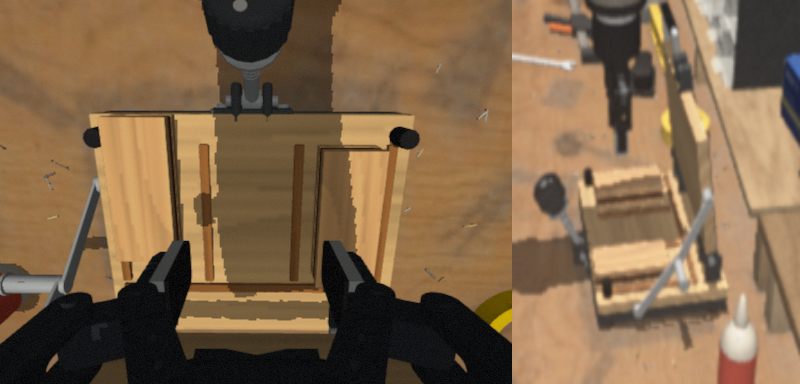

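Run:
```python
from h import *
s=monitor.state()
for p in((99,115),(168,117),(183,240),(114,255)):
    print(p,[to_press(onplane("wrist",p,z,s)).round(1).tolist() for z in(75,80)])
im=cv2.imread("pics/w10.png");hsv=cv2.cvtColor(im,cv2.COLOR_BGR2HSV)
for v in range(112,270,12):print(v," ".join(str(x) for x in hsv[v,84:200:4,2]))
```

```text
(99, 115) [[-94.8, -112.2, 75.0], [-95.1, -109.8, 80.0]]
(168, 117) [[-93.2, -62.2, 75.0], [-93.6, -60.8, 80.0]]
(183, 240) [[4.7, -58.1, 75.0], [2.3, -56.9, 80.0]]
(114, 255) [[18.3, -116.3, 75.0], [15.6, -113.8, 80.0]]
112 129 130 115 105 93 68 70 68 71 68 68 68 69 59 61 67 68 66 66 70 71 68 70 60 65 65 62 67 65
124 126 129 211 213 213 206 198 194 199 211 213 213 194 210 211 206 211 210 212 213 165 43 77 117 214 213 215 211 214
136 27 32 31 30 176 210 204 195 201 208 212 213 201 201 212 206 213 209 212 216 208 61 85 113 206 205 205 204 206
148 136 127 116 164 204 210 208 201 199 206 213 213 208 192 212 212 211 210 209 213 213 76 77 95 204 204 206 204 205
160 135 131 127 197 207 214 212 205 199 203 213 213 213 196 201 211 209 211 209 212 213 74 30 80 161 204 201 202 203
172 139 130 127 134 189 189 211 206 203 204 208 213 214 204 197 213 208 211 209 212 213 157 36 70 148 184 185 183 184
184 143 139 135 168 201 200 212 211 207 195 198 213 214 211 196 203 202 212 209 209 215 204 57 86 164 205 203 205 203
196 154 146 57 54 151 210 200 211 209 204 195 214 214 214 201 208 197 202 207 209 215 214 70 77 166 210 208 207 176
208 145 60 58 122 135 201 200 209 211 210 197 191 210 212 208 206 204 188 201 206 213 216 73 54 93 202 204 202 114
220 61 55 111 143 132 167 205 205 213 214 209 192 213 213 213 200 209 194 194 199 210 214 143 25 70 201 202 200 167
232 53 101 142 140 130 122 203 197 195 215 213 200 199 211 214 205 210 201 199 188 189 199 194 43 64 200 196 197 196
244 62 83 81 77 76 73 187 206 199 210 212 209 197 205 214 212 210 212 201 195 190 198 66 67 66 7 6 192 195
256 151 152 148 146 142 135 128 187 192 197 208 212 201 206 209 212 210 144 19 13 61 64 69 30 12 16 13 197 197
268 150 151 145 147 145 136 128 190 195 197 135 150 155 200 200 173 24 24 40 65 60 62 13 4 16 15 14 206 204
```

Request:
send_rows:
  commands:
    - [-0.6,-1,-30,0,0]
    - [-0.6,0,-31,0,0]
    - [-0.6,0,-31,0,0]
    - [-0.6,0,0,30,0]
    - [-0.6,0,0,35,0]
    - [-0.6,0,0,30,0]
    - [-0.6,0,0,20,0]
    - [-0.6,0,0,7,0]
    - [-0.6,0,0,0,0]
    - [1,0,0,0,0]
    - [1,0,0,0,0]
    - [1,0,0,0,0]

```text
time: 43.1
tool_pos: [559.6, -115.0, 60.5]
eef_rot: [-0.082, 3.12, -0.008]
force: [-1.8, 1.3, 6.9]
gripper_width: 48.2
gripper_force: 62.8
```

Request:
send_rows:
  commands:
    - [1,0,0,0,0]
    - [1,0,0,0,0]

```text
time: 43.3
tool_pos: [559.6, -115.0, 60.5]
eef_rot: [-0.082, 3.12, -0.008]
force: [-1.7, 0.4, 7.3]
gripper_width: 48.4
gripper_force: 62.8
```

Run:
```python
from h import *
pf()
```

```text
t 43.3 TCP press [-34.477 -86.821  60.479] yaw_rel 1.5712 z [ 0.021 -0.005 -1.   ] w 48.4 gf 62.8 F [-1.737  0.374  7.265] q [ 0.221  0.465 -0.165  1.983  0.123  0.681  1.603]
```

Gripped. Lift 8, shift back 25 and left 6, lower, release, retreat, then measure again.

Request:
send_rows:
  commands:
    - [1,0,0,-4,0]
    - [1,0,0,-4,0]
    - [1,-8,2,0,0]
    - [1,-9,2,0,0]
    - [1,-8,2,0,0]
    - [1,0,0,4,0]
    - [1,0,0,3.5,0]
    - [1,0,0,0,0]
    - [-0.5,0,0,0,0]
    - [-0.5,0,0,0,0]
    - [-0.5,0,0,0,0]
    - [-0.5,0,0,-20,0]

```text
time: 44.5
tool_pos: [581.3, -107.5, 77.8]
eef_rot: [-0.082, 3.126, -0.007]
force: [-0.4, -0.6, -0.0]
gripper_width: 64.0
gripper_force: 0.0
```

Request:
send_rows:
  commands:
    - [-0.5,5,0,-35,0]
    - [-0.5,15,30,-35,0]
    - [-0.5,10,35,-30,0]
    - [-0.5,10,20,0,0]
    - [-0.5,0,0,0,0]

```text
time: 45.0
tool_pos: [536.0, -21.6, 179.7]
eef_rot: [-0.088, 3.121, -0.007]
force: [-0.0, -0.5, -1.3]
gripper_width: 64.1
gripper_force: 0.0
```

```bash
cat > chk.py <<'E'
from h import *
import sys
pf()
im,s=snap("wrist",sys.argv[1])
# light wood edges: sample profile along press x for each slot (front edge of blank at z=75) and along y
g=cv2.cvtColor(im,cv2.COLOR_BGR2GRAY).astype(float)
def prof(pts):
    uv=np.array([project("wrist",to_world(p),s) for p in pts],np.float32);return cv2.remap(g.astype(np.float32),uv[:,0].reshape(1,-1),uv[:,1].reshape(1,-1),1)[0]
for y in(-80,80):
    xs=np.arange(-105,-45,2.);P=np.mean([prof([(x,y+d,75) for x in xs]) for d in(-12,-6,0,6,12)],0)
    print("y",y,"x profile",list(zip(xs.astype(int).tolist(),P.astype(int).tolist())))
    ys=np.arange(y-40,y+41,2.);P=np.mean([prof([(x,q,75) for q in ys]) for x in(-50,-45,-40)],0)
    print("y profile",list(zip(ys.astype(int).tolist(),P.astype(int).tolist())))
E
python3 chk.py w11
```

```text
t 45.0 TCP press [-53.16    7.702 179.685] yaw_rel 1.5749 z [ 0.02  -0.004 -1.   ] w 64.1 gf 0.0 F [-0.018 -0.471 -1.319] q [ 0.109  0.257 -0.224  1.972  0.08   0.901  1.471]
y -80 x profile [(-105, 109), (-103, 110), (-101, 111), (-99, 34), (-97, 77), (-95, 176), (-93, 180), (-91, 180), (-89, 182), (-87, 178), (-85, 176), (-83, 175), (-81, 176), (-79, 176), (-77, 166), (-75, 163), (-73, 89), (-71, 54), (-69, 73), (-67, 159), (-65, 170), (-63, 171), (-61, 171), (-59, 171), (-57, 170), (-55, 171), (-53, 171), (-51, 171), (-49, 171), (-47, 171)]
y profile [(-120, 126), (-118, 145), (-116, 167), (-114, 168), (-112, 168), (-110, 168), (-108, 123), (-106, 108), (-104, 135), (-102, 175), (-100, 172), (-98, 168), (-96, 164), (-94, 160), (-92, 163), (-90, 164), (-88, 170), (-86, 177), (-84, 178), (-82, 174), (-80, 167), (-78, 157), (-76, 164), (-74, 174), (-72, 174), (-70, 167), (-68, 171), (-66, 172), (-64, 170), (-62, 170), (-60, 171), (-58, 176), (-56, 180), (-54, 80), (-52, 35), (-50, 64), (-48, 68), (-46, 147), (-44, 166), (-42, 153), (-40, 114)]
y 80 x profile [(-105, 113), (-103, 110), (-101, 106), (-99, 43), (-97, 69), (-95, 146), (-93, 159), (-91, 156), (-89, 153), (-87, 149), (-85, 147), (-83, 152), (-81, 158), (-79, 163), (-77, 162), (-75, 160), (-73, 79), (-71, 67), (-69, 63), (-67, 122), (-65, 142), (-63, 141), (-61, 141), (-59, 125), (-57, 127), (-55, 126), (-53, 124), (-51, 131), (-49, 124), (-47, 123)]
y profile [(40, 59), (42, 84), (44, 86), (46, 86), (48, 85), (50, 84), (52, 61), (54, 33), (56, 71), (58, 94), (60, 90), (62, 86), (64, 84), (66, 86), (68, 87), (70, 89), (72, 89), (74, 93), (76, 97), (78, 93), (80, 99), (82, 126), (84, 166), (86, 176), (88, 169), (90, 161), (92, 163), (94, 171), (96, 176), (98, 175), (100, 174), (102, 165), (104, 164), (106, 111), (108, 108), (110, 109), (112, 146), (114, 153), (116, 153), (118, 152), (120, 141)]
```

Request:
send_rows:
  commands:
    - [-1,0,0,0,0.145]
    - [-1,0,0,0,0.145]
    - [-1,0,0,0,0.145]
    - [-1,0,0,0,0.145]
    - [-1,0,0,0,0.145]
    - [-1,0,0,0,0.145]
    - [-1,0,0,0,0.145]
    - [-1,0,0,0,0.145]
    - [-1,0,0,0,0.145]
    - [-1,0,0,0,0.145]
    - [-1,0,0,0,0.124]
    - [-1,0,0,0,0]

```text
time: 46.25
tool_pos: [536.8, -25.4, 178.1]
eef_rot: [2.159, 2.26, 0.013]
force: [0.1, -0.3, 0.1]
gripper_width: 85.3
gripper_force: 0.0
```

Request:
send_rows:
  commands:
    - [-1,-35,0,0,0]
    - [-1,-40,0,0,0]
    - [-1,-40,0,0,0]
    - [-1,-40,0,0,0]
    - [-1,-33,0,0,0]
    - [-1,0,0,0,0]
    - [-1,0,0,0,0]

```text
time: 46.95
tool_pos: [545.6, -213.3, 179.1]
eef_rot: [2.154, 2.265, 0.014]
force: [0.4, 1.3, -0.5]
gripper_width: 85.5
gripper_force: 0.0
```

Run:
```python
from h import *
pf();go((5,-180,180),(5,-180,79),(-30,-180,100))
```

```text
t 46.95 TCP press [ -53.531 -184.224  179.117] yaw_rel -0.0016 z [ 0.017 -0.005 -1.   ] w 85.5 gf 0.0 F [ 0.362  1.304 -0.52 ] q [ 0.167  0.326  0.118  1.881 -0.048  0.92   0.357]
(5, -180, 180) shift [ 4.3 58.5  0.1]
(5, -180, 79) shift [  0.5  -1.7 101. ]
(-30, -180, 100) shift [ -0.2 -34.6 -21.6]
yaw_rel -0.002 tilt world [ 0.017 -0.004]
```

Request:
send_rows:
  commands:
    - [-1,3,29,0,0]
    - [-1,1,29,0,0]
    - [-1,0,0,0,0]
    - [-1,0,0,30,0]
    - [-1,0,-1,35,0]
    - [-1,0,0,25,0]
    - [-1,0,0,11,0]
    - [-1,0,0,0,0]

```text
time: 47.75
tool_pos: [603.8, -204.9, 78.5]
eef_rot: [2.154, 2.267, 0.013]
force: [0.4, -0.1, 0.4]
gripper_width: 85.2
gripper_force: 0.0
```

Run:
```python
from h import *
pf();im,s=snap("wrist","w12")
print("pin locked px",project("wrist",to_world((33,-170,102)),s),project("wrist",to_world((33,-152,102)),s))
hsv=cv2.cvtColor(im,cv2.COLOR_BGR2HSV)
v=int(project("wrist",to_world((33,-158,102)),s)[1])
for k in(-8,0,8,16):print(v+k,hsv[v+k,270:420:4,2].tolist(),hsv[v+k,270:420:4,1].tolist())
```

```text
t 47.75 TCP press [   5.036 -178.917   78.538] yaw_rel -0.0008 z [ 0.016 -0.004 -1.   ] w 85.2 gf 0.0 F [ 0.419 -0.095  0.404] q [ 0.153  0.525  0.097  1.83  -0.069  0.773  0.337]
pin locked px [327.771 262.966] [330.679 220.315]
226 [103, 103, 104, 102, 98, 101, 102, 100, 98, 101, 83, 89, 97, 105, 111, 113, 111, 109, 110, 93, 97, 82, 86, 86, 89, 90, 83, 78, 81, 82, 80, 76, 78, 76, 76, 75, 76, 81] [131, 134, 125, 133, 138, 129, 125, 128, 135, 126, 61, 6, 3, 5, 2, 5, 7, 7, 7, 25, 131, 34, 0, 3, 3, 6, 6, 3, 6, 9, 10, 7, 7, 3, 7, 3, 0, 13]
234 [101, 105, 104, 101, 100, 101, 101, 101, 103, 101, 81, 89, 101, 107, 110, 115, 109, 108, 106, 97, 102, 101, 99, 99, 101, 95, 80, 87, 87, 89, 88, 80, 79, 79, 80, 80, 77, 77] [124, 129, 137, 144, 133, 134, 129, 126, 131, 141, 44, 6, 5, 2, 2, 7, 5, 2, 2, 58, 133, 144, 139, 137, 139, 102, 3, 3, 3, 6, 3, 6, 6, 3, 3, 10, 3, 10]
242 [202, 182, 146, 146, 102, 103, 100, 101, 104, 101, 70, 92, 102, 108, 112, 115, 112, 108, 107, 91, 102, 100, 101, 98, 101, 99, 100, 98, 102, 187, 105, 87, 88, 88, 90, 89, 78, 78] [96, 136, 138, 134, 135, 131, 138, 129, 127, 131, 7, 8, 3, 2, 5, 4, 9, 2, 7, 112, 123, 128, 136, 143, 139, 139, 135, 135, 135, 130, 58, 9, 3, 0, 3, 6, 7, 3]
250 [179, 189, 182, 185, 181, 183, 184, 183, 181, 128, 72, 92, 101, 110, 112, 115, 108, 108, 101, 98, 99, 102, 27, 10, 74, 75, 74, 96, 103, 184, 181, 182, 181, 178, 140, 81, 86, 88] [137, 128, 133, 130, 134, 138, 136, 130, 127, 128, 4, 3, 0, 7, 5, 7, 2, 5, 8, 130, 124, 118, 76, 77, 10, 3, 10, 114, 121, 130, 137, 136, 138, 138, 120, 6, 6, 6]
```

Request:
send_rows:
  commands:
    - [-1,0,-4,0,0]
    - [-1,0,-4,-2,0]
    - [-1,0,-5,-3,0]
    - [-1,0,-5,-3,0]
    - [-1,0,-5,-3,0]
    - [-1,0,-5,-3,0]
    - [-1,0,-5,-3,0]
    - [-1,0,-5,-3,0]
    - [-1,0,0,0,0]

```text
time: 48.7
tool_pos: [565.5, -207.8, 99.4]
eef_rot: [2.155, 2.263, 0.014]
force: [0.1, 0.0, 0.5]
gripper_width: 85.1
gripper_force: 0.0
```

```bash
cat > pin.py <<'E'
from h import *
import sys
pf();im,s=snap("wrist",sys.argv[1]);hsv=cv2.cvtColor(im,cv2.COLOR_BGR2HSV)
for v in(215,225,235):
    x=np.where((hsv[v,200:460,1]<25)&(hsv[v,200:460,2]>60))[0]+200;r=np.split(x,np.where(np.diff(x)>2)[0]+1);print(v,[(a[0],a[-1]) for a in r if len(a)>4])
E
python3 pin.py w13
```

```text
t 48.7 TCP press [ -33.392 -179.759   99.393] yaw_rel -0.0031 z [ 0.018 -0.004 -1.   ] w 85.1 gf 0.0 F [0.112 0.004 0.508] q [ 0.165  0.449  0.101  1.903 -0.063  0.775  0.35 ]
215 [(np.int64(327), np.int64(362)), (np.int64(384), np.int64(459))]
225 [(np.int64(327), np.int64(361)), (np.int64(427), np.int64(459))]
235 [(np.int64(326), np.int64(360))]
```

Request:
send_rows:
  commands:
    - [-1,0,0,-25,0]
    - [-1,0,-5,-40,0]
    - [-1,0,0,-45,0]
    - [-1,0,0,-45,0]
    - [-1,15,0,-45,0]
    - [-1,25,0,-40,0]
    - [-1,40,0,-30,0]
    - [-1,40,0,0,0]
    - [-1,40,10,0,0]
    - [-1,40,20,0,0]
    - [-1,40,30,0,0]
    - [-1,20,15,0,0]

```text
time: 49.95
tool_pos: [619.4, 61.2, 368.4]
eef_rot: [2.151, 2.269, 0.016]
force: [-0.5, -1.2, -0.4]
gripper_width: 85.1
gripper_force: 0.0
```

Request:
send_rows:
  commands:
    - [-1,0,0,0,0]
    - [-1,0,0,0,0]

```text
time: 50.15
tool_pos: [618.5, 57.1, 368.2]
eef_rot: [2.154, 2.265, 0.013]
force: [-0.2, -0.1, 1.0]
gripper_width: 85.3
gripper_force: 0.0
```

Run:
```python
from h import *
pf();go((41,80,365),(41,80,289))
im,s=snap("wrist","w14")
a=1.335;b=(93.5-225*np.cos(a),84+225*np.sin(a))
print("bar pred px",[project("wrist",to_world((b[0],y,b[1])),s).round(0) for y in(119,100,80,41)])
g=cv2.cvtColor(im,cv2.COLOR_BGR2GRAY)
for y in(112,105,98):
    v=int(project("wrist",to_world((b[0],y,b[1])),s)[1]);print(v,g[v,150:360:5].tolist())
```

```text
t 50.15 TCP press [ 33.266  81.999 368.221] yaw_rel -0.0017 z [ 0.017 -0.005 -1.   ] w 85.3 gf 0.0 F [-0.229 -0.088  0.972] q [-0.171  0.242 -0.036  1.563  0.017  1.321 -0.16 ]
(41, 80, 365) shift [-2.   7.7  3.4]
(41, 80, 289) shift [ 0.4 -1.3 76. ]
yaw_rel -0.002 tilt world [ 0.017 -0.005]
bar pred px [array([266., 153.]), array([266., 183.]), array([266., 212.]), array([266., 265.])]
164 [71, 64, 65, 100, 98, 94, 95, 90, 91, 88, 89, 94, 96, 97, 100, 98, 99, 97, 97, 97, 98, 96, 16, 17, 17, 8, 9, 99, 92, 40, 80, 94, 105, 116, 130, 125, 125, 133, 134, 134, 133, 136]
175 [76, 69, 63, 78, 103, 91, 105, 53, 56, 57, 57, 58, 56, 57, 56, 78, 97, 97, 99, 100, 101, 101, 12, 9, 16, 13, 26, 101, 87, 39, 63, 189, 192, 127, 135, 132, 133, 134, 140, 139, 136, 134]
185 [74, 66, 69, 83, 187, 172, 191, 183, 185, 176, 164, 174, 161, 183, 176, 185, 161, 166, 170, 181, 185, 185, 14, 14, 16, 10, 38, 98, 86, 68, 68, 188, 193, 134, 132, 126, 132, 132, 133, 129, 133, 128]
```

Request:
send_rows:
  commands:
    - [-1,-2,8,30,0]
    - [-1,0,0,30,0]
    - [-1,0,0,15,0]
    - [-1,0,0,4,0]
    - [-1,0,0,0,0]
    - [1,0,0,0,0]
    - [1,0,0,0,0]
    - [1,0,0,0,0]
    - [1,0,0,0,0]
    - [1,0,0,0,0]
    - [1,0,0,0,0]
    - [1,0,0,0,0]

```text
time: 51.4
tool_pos: [628.0, 54.9, 290.5]
eef_rot: [2.154, 2.264, 0.015]
force: [-1.8, -0.8, 6.0]
gripper_width: 13.7
gripper_force: 58.4
```

Run:
```python
from h import *
pf()
s=monitor.state();p=to_press(s["tool_pos"])
a=np.linspace(np.arccos((93.5-p[0])/225),0.0,33);print(a[0],p[2]-84-225*np.sin(a[0]))
x=93.5-225*np.cos(a);z=225*np.sin(a)
# tool: y ~ +x (tilt .017): solve exactly
m=R.from_rotvec(s["eef_rot"]).as_matrix()
d=np.c_[np.diff(x),0*np.diff(x),np.diff(z)];d[:,:2]=d[:,:2]@PR.T
print((d@m).round(1).tolist())
```

```text
t 51.4 TCP press [ 42.697  79.252 290.534] yaw_rel -0.0025 z [ 0.019 -0.004 -1.   ] w 13.7 gf 58.4 F [-1.767 -0.768  6.046] q [-0.164  0.299 -0.038  1.653  0.021  1.173 -0.158]
1.3430420051511684 -12.655176090033194
[[-0.0, -9.2, 2.2], [-0.0, -9.1, 2.5], [-0.0, -9.0, 2.9], [-0.0, -8.9, 3.3], [-0.0, -8.7, 3.7], [-0.0, -8.5, 4.0], [0.0, -8.4, 4.4], [0.0, -8.2, 4.7], [0.0, -8.0, 5.1], [0.0, -7.8, 5.4], [0.0, -7.5, 5.7], [0.0, -7.3, 6.0], [0.0, -7.0, 6.3], [0.0, -6.7, 6.6], [0.0, -6.5, 6.9], [0.0, -6.2, 7.2], [0.0, -5.9, 7.4], [0.0, -5.5, 7.6], [0.0, -5.2, 7.9], [0.0, -4.9, 8.1], [0.0, -4.5, 8.3], [0.0, -4.2, 8.5], [0.0, -3.8, 8.6], [0.0, -3.5, 8.8], [0.0, -3.1, 8.9], [0.0, -2.7, 9.0], [0.0, -2.3, 9.2], [0.0, -1.9, 9.2], [0.0, -1.6, 9.3], [0.0, -1.2, 9.4], [0.0, -0.8, 9.4], [0.0, -0.4, 9.4]]
```

Request:
send_rows:
  commands:
    - [1,0,-9.2,2.2,0]
    - [1,0,-9.1,2.5,0]
    - [1,0,-9,2.9,0]
    - [1,0,-8.9,3.3,0]
    - [1,0,-8.7,3.7,0]
    - [1,0,-8.5,4,0]
    - [1,0,-8.4,4.4,0]
    - [1,0,-8.2,4.7,0]
    - [1,0,-8,5.1,0]
    - [1,0,-7.8,5.4,0]
    - [1,0,-7.5,5.7,0]
    - [1,0,-7.3,6,0]

```text
time: 52.6
tool_pos: [527.7, 49.8, 237.9]
eef_rot: [2.155, 2.264, 0.015]
force: [-2.0, 2.6, 10.0]
gripper_width: 13.6
gripper_force: 61.8
```

Request:
send_rows:
  commands:
    - [1,0,-7,6.3,0]
    - [1,0,-6.7,6.6,0]
    - [1,0,-6.5,6.9,0]
    - [1,0,-6.2,7.2,0]
    - [1,0,-5.9,7.4,0]
    - [1,0,-5.5,7.6,0]
    - [1,0,-5.2,7.9,0]
    - [1,0,-4.9,8.1,0]
    - [1,0,-4.5,8.3,0]
    - [1,0,-4.2,8.5,0]
    - [1,0,-3.8,8.6,0]
    - [1,0,-3.5,8.8,0]

```text
time: 53.8
tool_pos: [465.7, 46.3, 144.2]
eef_rot: [2.155, 2.264, 0.015]
force: [0.3, 6.1, 0.1]
gripper_width: 13.9
gripper_force: 58.9
```

Run:
```python
from h import *
pf()
s=monitor.state();p=to_press(s["tool_pos"]);print(np.arctan2(p[2]+12.65-84,93.5-p[0]),np.hypot(p[2]+12.65-84,93.5-p[0]))
```

```text
t 53.8 TCP press [-119.85    79.184  144.245] yaw_rel -0.0024 z [ 0.018 -0.004 -1.   ] w 13.9 gf 58.9 F [0.258 6.129 0.07 ] q [-0.178  0.192 -0.073  2.151  0.032  0.783 -0.222]
0.32923525388314445 225.45922986449517
```

Request:
send_rows:
  commands:
    - [1,0,-3.1,8.9,0]
    - [1,0,-2.7,9,0]
    - [1,0,-2.3,9.2,0]
    - [1,0,-1.9,9.2,0]
    - [1,0,-1.6,9.3,0]
    - [1,0,-1.2,9.4,0]
    - [1,0,-0.8,9.4,0]
    - [1,0,-0.4,7.5,0]
    - [1,0,0,0,0]
    - [1,0,0,0,0]

```text
time: 54.8
tool_pos: [454.0, 45.4, 72.4]
eef_rot: [2.154, 2.264, 0.016]
force: [2.8, 7.2, -3.2]
gripper_width: 13.8
gripper_force: 62.0
```

Run:
```python
from h import *
pf()
s=monitor.state();p=to_press(s["tool_pos"]);print(np.arctan2(p[2]+12.65-84,93.5-p[0]))
```

```text
t 54.8 TCP press [-131.601   78.878   72.405] yaw_rel -0.0025 z [ 0.019 -0.004 -1.   ] w 13.8 gf 62.0 F [ 2.786  7.214 -3.162] q [-0.185  0.295 -0.071  2.229  0.052  0.602 -0.246]
0.004688060712585399
```

Request:
send_rows:
  commands:
    - [1,0,0,1,0]
    - [0.2,0,0,0,0]
    - [0.2,0,0,0,0]
    - [0.2,0,0,0,0]
    - [0.2,0,0,-20,0]
    - [0.2,0,0,-35,0]
    - [-1,0,0,-40,0]
    - [-1,-30,-5,-10,0]
    - [-1,-35,-5,0,0]
    - [-1,-14,-4,0,0]
    - [-1,0,0,0,0]
    - [-1,0,0,0,0]

```text
time: 56.0
tool_pos: [441.6, -34.0, 177.0]
eef_rot: [2.155, 2.263, 0.015]
force: [0.3, 0.2, 0.1]
gripper_width: 85.5
gripper_force: 0.0
```

Run:
```python
from h import *
pf();go((-145,0,180),(-145,0,105))
im,s=snap("wrist","w15")
g=cv2.cvtColor(im,cv2.COLOR_BGR2GRAY)
for a in(0,.52):
  k=(-101.5-105*np.sin(a),0,30+105*np.cos(a));print(a,k,project("wrist",to_world(k),s))
m=(g<55).astype(np.uint8);m[:,:150]=0;m[:,360:]=0;m[290:]=0
n,l,st,c=cv2.connectedComponentsWithStats(m)
for i in range(1,n):
    if st[i,4]>150:print(st[i],c[i])
```

```text
t 56.0 TCP press [-148.106    0.187  176.996] yaw_rel -0.0033 z [ 0.018 -0.004 -1.   ] w 85.5 gf 0.0 F [0.312 0.183 0.09 ] q [-0.065  0.101 -0.008  2.174  0.009  0.85  -0.031]
(-145, 0, 180) shift [-0.2  3.2 -2.9]
(-145, 0, 105) shift [ 0.4 -1.4 75. ]
yaw_rel -0.003 tilt world [ 0.018 -0.004]
0 (np.float64(-101.5), 0, np.float64(135.0)) [333.477 222.31 ]
0.52 (np.float64(-153.67241447359237), 0, np.float64(121.12101386615323)) [245.513 214.905]
[ 266   16   26  125 2780] [277.656  78.748]
[309  18  15 122 538] [317.853  81.539]
[341  18  13  17 174] [347.46   25.241]
[ 287  151   73  139 4221] [328.145 198.121]
[ 204  172   84   84 4754] [246.278 211.296]
[150 249   8  41 291] [153.124 270.55 ]
[355 249   5  41 168] [357.321 271.685]
```

Request:
send_rows:
  commands:
    - [-1,0,3,20,0]
    - [-1,0,-1,30,0]
    - [-1,0,0,15,0]
    - [-1,0,0,7,0]
    - [-1,0,0,0,0]
    - [-1,0,8,-1,0]
    - [-1,0,8,-1,0]
    - [-1,0,8,-1,0]
    - [-1,0,8,-1,0]
    - [-1,0,8,-1,0]
    - [-1,0,8,-1,0]
    - [-1,0,0,0,0]

```text
time: 57.25
tool_pos: [494.2, -31.7, 112.2]
eef_rot: [2.154, 2.263, 0.016]
force: [0.1, -0.2, -0.5]
gripper_width: 85.3
gripper_force: 0.0
```

Run:
```python
from h import *
pf()
```

```text
t 57.25 TCP press [-95.491  -0.268 112.171] yaw_rel -0.0024 z [ 0.019 -0.004 -1.   ] w 85.3 gf 0.0 F [ 0.128 -0.229 -0.527] q [-0.066  0.279 -0.004  2.126  0.011  0.718 -0.029]
```

Push on to the stop.

Request:
send_rows:
  commands:
    - [-1,0,4,0,0]
    - [-1,0,4,0,0]
    - [-1,0,3,0,0]
    - [-1,0,0,0,0]

```text
time: 57.65
tool_pos: [504.2, -31.3, 112.1]
eef_rot: [2.155, 2.264, 0.015]
force: [-0.1, -0.0, -0.2]
gripper_width: 85.6
gripper_force: 0.0
```

Request:
send_rows:
  commands:
    - [-1,0,2,0,0]
    - [-1,0,0,0,0]

```text
time: 57.85
tool_pos: [505.9, -31.3, 112.2]
eef_rot: [2.155, 2.264, 0.015]
force: [0.3, 0.5, 0.3]
gripper_width: 85.4
gripper_force: 0.0
```

Run:
```python
from h import *
pf()
```

```text
t 57.85 TCP press [-83.718  -0.42  112.199] yaw_rel -0.0027 z [ 0.018 -0.004 -1.   ] w 85.4 gf 0.0 F [0.329 0.491 0.292] q [-0.066  0.296 -0.003  2.1    0.01   0.727 -0.028]
```

```bash
cat > knob.py <<'E'
from h import *
import sys
pf();im,s=snap("wrist",sys.argv[1])
g=cv2.cvtColor(im,cv2.COLOR_BGR2GRAY)
for a in(0,.1,.2):
  k=(-101.5-105*np.sin(a),0,30+105*np.cos(a));print(a,project("wrist",to_world(k),s))
t=project("wrist",to_world((-101.5,0,150)),s);print("top at upright",t)
v=int(t[1])
for k in(-16,-8,0):print(v+k,g[v+k,120:360:6].tolist())
E
python3 knob.py w16
```

```text
t 57.85 TCP press [-83.718  -0.42  112.199] yaw_rel -0.0027 z [ 0.018 -0.004 -1.   ] w 85.4 gf 0.0 F [0.329 0.491 0.292] q [-0.066  0.296 -0.003  2.1    0.01   0.727 -0.028]
0 [212.726 282.26 ]
0.1 [186.769 281.864]
0.2 [161.849 280.078]
top at upright [208.29  304.993]
288 [75, 18, 19, 16, 46, 51, 51, 52, 52, 53, 50, 53, 51, 57, 82, 54, 55, 51, 51, 56, 50, 51, 52, 50, 49, 44, 55, 53, 50, 52, 50, 53, 50, 131, 132, 140, 138, 134, 134, 83]
296 [27, 18, 17, 22, 46, 52, 51, 53, 55, 52, 54, 48, 135, 133, 134, 134, 109, 54, 50, 55, 51, 52, 53, 54, 50, 73, 73, 68, 70, 81, 82, 84, 105, 131, 129, 139, 135, 132, 133, 142]
304 [32, 20, 16, 19, 34, 51, 52, 51, 52, 52, 55, 101, 137, 133, 135, 133, 131, 83, 54, 88, 144, 68, 51, 52, 45, 211, 187, 181, 185, 183, 178, 130, 222, 225, 226, 227, 226, 224, 225, 232]
```

Request:
send_rows:
  commands:
    - [-1,0,3,0,0]
    - [-1,0,0,0,0]

```text
time: 58.1
tool_pos: [507.1, -31.3, 111.8]
eef_rot: [2.157, 2.265, 0.01]
force: [-8.8, 0.9, 6.4]
gripper_width: 85.9
gripper_force: 4.6
```

Request:
send_rows:
  commands:
    - [-1,0,2,0,0]
    - [-1,0,0,0,0]

```text
time: 58.3
tool_pos: [507.6, -31.3, 111.5]
eef_rot: [2.158, 2.267, 0.007]
force: [-17.7, 0.0, 14.1]
gripper_width: 85.5
gripper_force: 9.3
```

Request:
send_rows:
  commands:
    - [-1,0,-8,0,0]
    - [-1,0,0,-30,0]
    - [-1,0,0,-30,-0.14]
    - [-1,0,0,0,-0.14]
    - [-1,0,0,0,-0.14]
    - [-1,0,0,0,-0.14]
    - [-1,0,0,0,-0.14]
    - [-1,0,0,0,-0.14]
    - [-1,0,0,0,-0.14]
    - [-1,0,0,0,-0.14]
    - [-1,0,0,0,-0.14]
    - [-1,0,0,0,-0.14]

```text
time: 59.5
tool_pos: [501.8, -31.1, 172.2]
eef_rot: [0.181, 3.117, -0.005]
force: [0.2, 0.3, -0.3]
gripper_width: 85.5
gripper_force: 0.0
```

Request:
send_rows:
  commands:
    - [-1,0,0,0,-0.14]
    - [-1,0,0,0,-0.14]
    - [-1,0,0,0,-0.14]
    - [-1,0,0,0,-0.14]
    - [-1,0,0,0,-0.14]
    - [-1,0,0,0,-0.14]
    - [-1,0,0,0,0]
    - [-1,0,0,0,0]

```text
time: 60.3
tool_pos: [501.7, -31.3, 172.1]
eef_rot: [-1.092, 2.929, -0.017]
force: [0.2, -0.2, -0.3]
gripper_width: 85.1
gripper_force: 0.0
```

Run:
```python
from h import *
pf();go((-101.5,0,172),(-101.5,0,120))
im,s=snap("wrist","w17");g=cv2.cvtColor(im,cv2.COLOR_BGR2GRAY)
print([project("wrist",to_world((-101.5+24*i,24*j,150)),s).round(0) for i,j in((0,0),(1,0),(-1,0),(0,1),(0,-1))])
m=((g<62)).astype(np.uint8);u,v=project("wrist",to_world((-101.5,0,150)),s).astype(int)
for k in range(-60,61,12):print(v+k,g[min(v+k,383),u-90:u+90:6].tolist())
```

```text
t 60.3 TCP press [-87.917  -0.233 172.146] yaw_rel 2.2326 z [ 0.019 -0.004 -1.   ] w 85.1 gf 0.0 F [ 0.158 -0.205 -0.262] q [ 0.211  0.221 -0.318  2.044  0.098  0.872  2.124]
(-101.5, 0, 172) shift [10.6  8.5 -0.1]
(-101.5, 0, 120) shift [ 0.6  0.8 52. ]
yaw_rel 2.233 tilt world [ 0.019 -0.004]
[array([272., 216.]), array([244., 248.]), array([302., 181.]), array([307., 242.]), array([235., 188.])]
155 [180, 93, 94, 107, 193, 200, 201, 201, 106, 45, 25, 79, 34, 33, 33, 93, 76, 78, 76, 73, 79, 81, 82, 81, 79, 80, 76, 76, 81, 79]
167 [199, 200, 197, 140, 82, 106, 108, 109, 112, 112, 110, 41, 28, 29, 29, 26, 29, 31, 29, 28, 74, 76, 78, 78, 83, 82, 78, 68, 76, 122]
179 [190, 191, 197, 200, 197, 89, 79, 73, 108, 27, 32, 30, 38, 42, 42, 46, 45, 42, 42, 43, 41, 36, 68, 69, 73, 104, 122, 109, 12, 118]
191 [189, 189, 178, 106, 46, 44, 43, 41, 42, 27, 42, 45, 43, 43, 44, 42, 44, 44, 43, 41, 45, 39, 52, 99, 111, 109, 74, 19, 13, 19]
203 [194, 107, 73, 40, 43, 42, 44, 43, 42, 38, 39, 41, 45, 42, 43, 42, 42, 41, 43, 43, 39, 39, 40, 98, 91, 131, 122, 75, 15, 15]
215 [106, 108, 74, 43, 42, 43, 44, 46, 42, 38, 40, 41, 43, 45, 112, 110, 112, 111, 38, 42, 40, 40, 34, 33, 125, 131, 135, 134, 130, 124]
227 [110, 113, 113, 109, 108, 50, 42, 45, 45, 34, 45, 68, 128, 125, 42, 112, 109, 44, 45, 41, 41, 40, 35, 110, 84, 50, 78, 127, 131, 129]
239 [115, 111, 109, 113, 109, 107, 107, 108, 46, 45, 42, 42, 46, 42, 42, 42, 42, 40, 46, 43, 41, 87, 107, 126, 189, 193, 190, 84, 32, 122]
251 [116, 119, 121, 112, 111, 111, 113, 108, 106, 108, 110, 39, 46, 43, 35, 34, 35, 51, 103, 111, 110, 108, 83, 70, 109, 185, 184, 191, 194, 159]
263 [111, 115, 112, 119, 120, 120, 113, 112, 110, 105, 104, 108, 108, 106, 47, 104, 106, 106, 108, 107, 109, 112, 110, 109, 107, 88, 91, 105, 185, 149]
275 [112, 109, 111, 112, 113, 114, 118, 117, 119, 112, 110, 107, 103, 109, 108, 108, 107, 104, 103, 103, 105, 108, 110, 107, 195, 192, 192, 170, 84, 5]
```

Request:
send_rows:
  commands:
    - [-1,11,9,0,0]
    - [-1,0,0,25,0]
    - [-1,0,0,20,0]
    - [-1,0,0,9,0]
    - [-1,0,0,0,0]
    - [1,0,0,0,0]
    - [1,0,0,0,0]
    - [1,0,0,0,0]
    - [1,0,0,0,0]
    - [1,0,0,0,0]

```text
time: 61.35
tool_pos: [488.7, -31.4, 118.9]
eef_rot: [-1.099, 2.926, -0.017]
force: [-5.0, 4.3, 12.9]
gripper_width: 46.9
gripper_force: 59.3
```

Run:
```python
from h import *
pf();print(monitor.state()["torque"])
```

```text
t 61.35 TCP press [-100.968    0.353  118.857] yaw_rel 2.2373 z [ 0.019 -0.004 -1.   ] w 46.9 gf 59.3 F [-5.037  4.315 12.877] q [ 0.201  0.277 -0.312  2.116  0.133  0.747  2.094]
[0.715 1.219 0.007]
```

Request:
send_rows:
  commands:
    - [1,0,0,0.09,0.145]
    - [1,0,0,0.09,0.145]
    - [1,0,0,0.09,0.145]
    - [1,0,0,0.09,0.145]
    - [1,0,0,0.09,0.145]
    - [1,0,0,0.09,0.145]
    - [1,0,0,0.09,0.145]
    - [1,0,0,0.09,0.145]
    - [1,0,0,0.09,0.145]
    - [1,0,0,0.09,0.145]
    - [1,0,0,0.09,0.145]
    - [1,0,0,0.09,0.145]

```text
time: 62.55
tool_pos: [487.8, -32.6, 117.6]
eef_rot: [1.536, 2.72, 0.006]
force: [-10.5, -4.7, 17.6]
gripper_width: 47.0
gripper_force: 59.9
```

Request:
send_rows:
  commands:
    - [1,0,0,0.09,0.145]
    - [1,0,0,0.09,0.145]
    - [1,0,0,0.09,0.145]
    - [1,0,0,0.09,0.145]
    - [1,0,0,0.09,0.145]
    - [1,0,0,0.09,0.145]
    - [1,0,0,0.09,0.145]
    - [1,0,0,0.09,0.145]
    - [1,0,0,0.09,0.145]
    - [1,0,0,0.09,0.145]
    - [1,0,0,0.09,0.145]
    - [1,0,0,0.09,0.145]

```text
time: 63.75
tool_pos: [487.4, -31.5, 116.3]
eef_rot: [3.08, 0.583, 0.024]
force: [-9.7, 1.7, 16.1]
gripper_width: 46.7
gripper_force: 59.9
```

Run:
```python
from h import *
pf();print(monitor.state()["torque"])
```

```text
t 63.75 TCP press [-102.215    0.278  116.304] yaw_rel -1.2489 z [ 0.017 -0.003 -1.   ] w 46.7 gf 59.9 F [-9.679  1.75  16.123] q [-0.371  0.273  0.349  2.152 -0.134  0.72  -1.131]
[ 0.695  2.807 -0.021]
```

Request:
send_rows:
  commands:
    - [1,0,0,0.09,0.145]
    - [1,0,0,0.09,0.145]
    - [1,0,0,0.09,0.145]
    - [1,0,0,0.09,0.145]
    - [1,0,0,0.09,0.145]
    - [1,0,0,0.09,0.145]
    - [1,0,0,0.09,0.145]
    - [1,0,0,0.09,0.145]
    - [1,0,0,0,0]
    - [-0.5,0,0,0,0]
    - [-0.5,0,0,0,0]
    - [-0.5,0,0,0,0]

```text
time: 64.95
tool_pos: [488.8, -31.8, 115.2]
eef_rot: [-2.903, 1.193, -0.03]
force: [-0.4, -0.9, -0.0]
gripper_width: 64.1
gripper_force: 0.0
```

Run:
```python
from h import *
pf()
```

```text
t 64.95 TCP press [-100.868   -0.025  115.205] yaw_rel -2.4024 z [ 0.019 -0.004 -1.   ] w 64.1 gf 0.0 F [-0.408 -0.936 -0.032] q [-0.582  0.307  0.604  2.162 -0.256  0.722 -2.16 ]
```

Request:
send_rows:
  commands:
    - [-0.5,0,0,0,-0.147]
    - [-0.5,0,0,0,-0.147]
    - [-0.5,0,0,0,-0.147]
    - [-0.5,0,0,0,-0.147]
    - [-0.5,0,0,0,-0.147]
    - [-0.5,0,0,0,-0.147]
    - [-0.5,0,0,0,-0.147]
    - [-0.5,0,0,0,-0.147]
    - [-0.5,0,0,0,-0.147]
    - [-0.5,0,0,0,-0.147]
    - [-0.5,0,0,0,-0.147]
    - [-0.5,0,0,0,-0.147]

```text
time: 66.15
tool_pos: [488.7, -31.9, 115.1]
eef_rot: [2.753, 1.486, 0.022]
force: [-0.0, 0.8, -0.2]
gripper_width: 64.0
gripper_force: 0.0
```

Request:
send_rows:
  commands:
    - [-0.5,0,0,0,-0.147]
    - [-0.5,0,0,0,-0.147]
    - [-0.5,0,0,0,-0.147]
    - [-0.5,0,0,0,-0.147]
    - [-0.5,0,0,0,-0.147]
    - [-0.5,0,0,0,-0.147]
    - [-0.5,0,0,0,-0.147]
    - [-0.5,0,0,0,-0.147]
    - [-0.5,0,0,0,-0.147]
    - [-0.5,0,0,0,-0.147]
    - [-0.5,0,0,0,-0.147]
    - [-0.5,0,0,0,-0.147]

```text
time: 67.35
tool_pos: [488.6, -32.0, 115.1]
eef_rot: [0.601, 3.064, -0.001]
force: [0.1, 0.1, 0.6]
gripper_width: 64.1
gripper_force: 0.0
```

Request:
send_rows:
  commands:
    - [-0.5,0,0,0,-0.147]
    - [-0.5,0,0,0,-0.147]
    - [-0.5,0,0,0,-0.147]
    - [-0.5,0,0,0,-0.147]
    - [-0.5,0,0,0,-0.147]
    - [-0.5,0,0,0,-0.147]
    - [-0.5,0,0,0,-0.147]
    - [-0.5,0,0,0,-0.1]
    - [-0.5,0,0,0,0]
    - [1,0,0,0,0]
    - [1,0,0,0,0]
    - [1,0,0,0,0]

```text
time: 68.55
tool_pos: [488.3, -31.6, 115.3]
eef_rot: [-1.12, 2.919, -0.017]
force: [-4.9, 1.9, 9.4]
gripper_width: 46.5
gripper_force: 59.8
```

Request:
send_rows:
  commands:
    - [1,0,0,0,0]

```text
time: 68.65
tool_pos: [488.4, -31.6, 115.3]
eef_rot: [-1.12, 2.919, -0.017]
force: [-4.0, 0.9, 9.8]
gripper_width: 47.0
gripper_force: 59.8
```

Run:
```python
from h import *
pf();print(monitor.state()["torque"])
```

```text
t 68.65 TCP press [-101.261    0.183  115.314] yaw_rel 2.2516 z [ 0.018 -0.004 -1.   ] w 47.0 gf 59.8 F [-3.967  0.934  9.75 ] q [ 0.216  0.284 -0.329  2.118  0.144  0.742  2.098]
[ 0.399  1.136 -0.07 ]
```

Request:
send_rows:
  commands:
    - [1,0,0,0.09,0.145]
    - [1,0,0,0.09,0.145]
    - [1,0,0,0.09,0.145]
    - [1,0,0,0.09,0.145]
    - [1,0,0,0.09,0.145]
    - [1,0,0,0.09,0.145]
    - [1,0,0,0.09,0.145]
    - [1,0,0,0.09,0.145]
    - [1,0,0,0.09,0.145]
    - [1,0,0,0.09,0.145]
    - [1,0,0,0.09,0.145]
    - [1,0,0,0.09,0.145]

```text
time: 69.85
tool_pos: [487.6, -32.3, 114.1]
eef_rot: [1.516, 2.732, 0.006]
force: [-8.0, -3.4, 13.3]
gripper_width: 46.8
gripper_force: 60.2
```

Request:
send_rows:
  commands:
    - [1,0,0,0.09,0.145]
    - [1,0,0,0.09,0.145]
    - [1,0,0,0.09,0.145]
    - [1,0,0,0.09,0.145]
    - [1,0,0,0.09,0.145]
    - [1,0,0,0.09,0.145]
    - [1,0,0,0.09,0.145]
    - [1,0,0,0.09,0.145]
    - [1,0,0,0.09,0.145]
    - [1,0,0,0.09,0.145]
    - [1,0,0,0.09,0.145]
    - [1,0,0,0.09,0.145]

```text
time: 71.05
tool_pos: [487.4, -31.3, 113.0]
eef_rot: [3.076, 0.605, 0.024]
force: [-9.5, 2.7, 13.4]
gripper_width: 46.3
gripper_force: 60.2
```

Request:
send_rows:
  commands:
    - [1,0,0,0.09,0.145]
    - [1,0,0,0.09,0.145]
    - [1,0,0,0.09,0.145]
    - [1,0,0,0.09,0.145]
    - [1,0,0,0.09,0.145]
    - [1,0,0,0.09,0.145]
    - [1,0,0,0.09,0.145]
    - [1,0,0,0.09,0.145]
    - [1,0,0,0,0]
    - [-0.5,0,0,0,0]
    - [-0.5,0,0,0,0]
    - [-0.5,0,0,0,0]

```text
time: 72.25
tool_pos: [488.7, -31.8, 112.2]
eef_rot: [-2.913, 1.169, -0.03]
force: [0.2, 0.6, 0.8]
gripper_width: 63.9
gripper_force: 0.0
```

Run:
```python
from h import *
pf()
```

```text
t 72.25 TCP press [-100.912   -0.063  112.173] yaw_rel -2.3863 z [ 0.019 -0.004 -1.   ] w 63.9 gf 0.0 F [0.165 0.603 0.792] q [-0.576  0.312  0.598  2.164 -0.259  0.715 -2.141]
```

Request:
send_rows:
  commands:
    - [-0.5,0,0,0,-0.147]
    - [-0.5,0,0,0,-0.147]
    - [-0.5,0,0,0,-0.147]
    - [-0.5,0,0,0,-0.147]
    - [-0.5,0,0,0,-0.147]
    - [-0.5,0,0,0,-0.147]
    - [-0.5,0,0,0,-0.147]
    - [-0.5,0,0,0,-0.147]
    - [-0.5,0,0,0,-0.147]
    - [-0.5,0,0,0,-0.147]
    - [-0.5,0,0,0,-0.147]
    - [-0.5,0,0,0,-0.147]

```text
time: 73.45
tool_pos: [488.7, -32.0, 112.1]
eef_rot: [2.741, 1.509, 0.022]
force: [0.0, -0.6, 0.4]
gripper_width: 63.7
gripper_force: 0.0
```

Request:
send_rows:
  commands:
    - [-0.5,0,0,0,-0.147]
    - [-0.5,0,0,0,-0.147]
    - [-0.5,0,0,0,-0.147]
    - [-0.5,0,0,0,-0.147]
    - [-0.5,0,0,0,-0.147]
    - [-0.5,0,0,0,-0.147]
    - [-0.5,0,0,0,-0.147]
    - [-0.5,0,0,0,-0.147]
    - [-0.5,0,0,0,-0.147]
    - [-0.5,0,0,0,-0.147]
    - [-0.5,0,0,0,-0.147]
    - [-0.5,0,0,0,-0.147]

```text
time: 74.65
tool_pos: [488.6, -32.0, 112.1]
eef_rot: [0.576, 3.069, -0.002]
force: [0.9, 0.1, -0.4]
gripper_width: 63.9
gripper_force: 0.0
```

Request:
send_rows:
  commands:
    - [-0.5,0,0,0,-0.147]
    - [-0.5,0,0,0,-0.147]
    - [-0.5,0,0,0,-0.147]
    - [-0.5,0,0,0,-0.147]
    - [-0.5,0,0,0,-0.147]
    - [-0.5,0,0,0,-0.147]
    - [-0.5,0,0,0,-0.147]
    - [-0.5,0,0,0,-0.1]
    - [-0.5,0,0,0,0]
    - [1,0,0,0,0]
    - [1,0,0,0,0]
    - [1,0,0,0,0]

```text
time: 75.85
tool_pos: [488.3, -31.6, 112.4]
eef_rot: [-1.145, 2.909, -0.017]
force: [-3.7, 1.8, 8.2]
gripper_width: 46.7
gripper_force: 59.9
```

Request:
send_rows:
  commands:
    - [1,0,0,0,0]
    - [1,0,0,0.07,0.145]
    - [1,0,0,0.07,0.145]
    - [1,0,0,0.07,0.145]
    - [1,0,0,0.07,0.145]
    - [1,0,0,0.07,0.145]
    - [1,0,0,0.07,0.145]
    - [1,0,0,0.07,0.145]
    - [1,0,0,0.07,0.145]
    - [1,0,0,0.07,0.145]
    - [1,0,0,0.07,0.145]
    - [1,0,0,0.07,0.145]

```text
time: 77.05
tool_pos: [487.7, -32.3, 111.4]
eef_rot: [1.29, 2.845, 0.003]
force: [-6.8, -2.2, 8.4]
gripper_width: 47.1
gripper_force: 60.2
```

Request:
send_rows:
  commands:
    - [1,0,0,0.07,0.145]
    - [1,0,0,0.07,0.145]
    - [1,0,0,0.07,0.145]
    - [1,0,0,0.07,0.145]
    - [1,0,0,0.07,0.145]
    - [1,0,0,0.07,0.145]
    - [1,0,0,0.07,0.145]
    - [1,0,0,0.07,0.145]
    - [1,0,0,0.07,0.145]
    - [1,0,0,0.07,0.145]
    - [1,0,0,0,0]

```text
time: 78.15
tool_pos: [487.1, -31.5, 110.7]
eef_rot: [2.859, 1.278, 0.019]
force: [-9.9, 1.1, 15.4]
gripper_width: 46.8
gripper_force: 60.9
```

Run:
```python
from h import *
pf();print(monitor.state()["torque"])
```

```text
t 78.15 TCP press [-102.523    0.348  110.658] yaw_rel -0.7822 z [ 0.015 -0.004 -1.   ] w 46.8 gf 60.9 F [-9.917  1.056 15.385] q [-0.279  0.277  0.241  2.151 -0.093  0.709 -0.707]
[ 0.635  3.184 -0.068]
```

Request:
send_rows:
  commands:
    - [1,0,0,0.07,0.145]
    - [1,0,0,0.07,0.145]
    - [1,0,0,0.07,0.145]
    - [1,0,0,0.07,0.145]
    - [1,0,0,0.07,0.145]
    - [1,0,0,0.07,0.145]
    - [1,0,0,0,0]

```text
time: 78.85
tool_pos: [487.7, -31.5, 110.4]
eef_rot: [3.137, -0.046, 0.026]
force: [-8.4, 0.5, 14.1]
gripper_width: 46.8
gripper_force: 62.3
```

Run:
```python
from h import *
pf();print(monitor.state()["torque"])
```

```text
t 78.85 TCP press [-101.964    0.345  110.357] yaw_rel -1.6522 z [ 0.017 -0.004 -1.   ] w 46.8 gf 62.3 F [-8.408  0.476 14.116] q [-0.435  0.291  0.426  2.159 -0.176  0.708 -1.493]
[ 0.591  2.12  -0.085]
```

Request:
send_rows:
  commands:
    - [1,0,0,0.07,0.145]
    - [1,0,0,0.07,0.145]
    - [1,0,0,0.07,0.145]
    - [1,0,0,0.07,0.145]
    - [1,0,0,0,0]

```text
time: 79.35
tool_pos: [487.8, -31.5, 110.2]
eef_rot: [-2.996, 0.942, -0.027]
force: [-10.2, 0.8, 19.4]
gripper_width: 46.6
gripper_force: 63.1
```

Run:
```python
from h import *
pf();print(monitor.state()["torque"])
```

```text
t 79.35 TCP press [-101.836    0.273  110.248] yaw_rel -2.232 z [ 0.017 -0.004 -1.   ] w 46.6 gf 63.1 F [-10.194   0.79   19.387] q [-0.544  0.308  0.558  2.164 -0.243  0.711 -2.005]
[ 0.309  2.437 -0.045]
```

Request:
send_rows:
  commands:
    - [1,0,0,0.05,0.1]
    - [1,0,0,0.05,0.1]
    - [1,0,0,0,0]

```text
time: 79.65
tool_pos: [488.1, -31.9, 110.2]
eef_rot: [-2.887, 1.231, -0.028]
force: [-8.7, -1.4, 16.8]
gripper_width: 46.5
gripper_force: 62.9
```

Run:
```python
from h import *
pf();print(monitor.state()["torque"],monitor.state()["tau"])
```

```text
t 79.65 TCP press [-101.506   -0.104  110.202] yaw_rel -2.429 z [ 0.017 -0.005 -1.   ] w 46.5 gf 62.9 F [-8.748 -1.363 16.817] q [-0.582  0.317  0.606  2.166 -0.268  0.713 -2.175]
[-0.472  1.949  0.77 ] [ -0.793 -53.465   8.572 -33.789  -1.714  -2.719  -3.252]
```

Request:
send_rows:
  commands:
    - [1,0,0,0.05,0.1]
    - [1,0,0,0.05,0.1]
    - [1,0,0,0,0]

```text
time: 79.95
tool_pos: [488.0, -31.6, 109.9]
eef_rot: [-2.749, 1.512, -0.027]
force: [-7.6, 0.0, 13.4]
gripper_width: 46.5
gripper_force: 63.4
```

Run:
```python
from h import *
pf();print(monitor.state()["torque"],monitor.state()["tau"])
```

```text
t 79.95 TCP press [-101.622    0.137  109.905] yaw_rel -2.6287 z [ 0.017 -0.004 -1.   ] w 46.5 gf 63.4 F [-7.56   0.024 13.44 ] q [-0.621  0.327  0.655  2.168 -0.296  0.715 -2.347]
[-0.18   1.651  0.736] [ -0.112 -53.966  10.114 -34.344  -1.484  -2.488  -3.096]
```

Request:
send_rows:
  commands:
    - [1,0,0,0,0]
    - [-0.5,0,0,0,0]
    - [-0.5,0,0,0,0]
    - [-0.5,0,0,0,0]
    - [-1,0,0,-20,0]
    - [-1,0,0,-35,0]
    - [-1,0,0,-40,0]
    - [-1,0,0,-40,0]
    - [-1,0,0,0,0]
    - [-1,0,0,0,0]

```text
time: 80.95
tool_pos: [486.5, -30.9, 245.3]
eef_rot: [-2.75, 1.504, -0.03]
force: [-0.3, 0.2, -0.5]
gripper_width: 85.1
gripper_force: 0.0
```

Run:
```python
from h import *
pf()
for n in("scene","side"):
    im,_=snap(n,n+"end");g=cv2.cvtColor(im,cv2.COLOR_BGR2GRAY)
    for a in(0,.1):
        k=(-101.5-97*np.sin(a),0,30+97*np.cos(a));print(n,a,project(n,to_world(k)).round(1))
    u,v=project(n,to_world((-101.5,0,127))).astype(int);m=(g<60).astype(np.uint8);k=np.zeros_like(m);k[v-22:v+16,u-25:u+25]=1;m*=k
    nn,l,st,c=cv2.connectedComponentsWithStats(m);i=1+np.argmax(st[1:,4]);print(st[i],c[i])
    # lid front edge & bar
    for a in(0.,.03):print("bar",a,project(n,to_world((93.5-225*np.cos(a),119,84+225*np.sin(a)))).round(1))
```

```text
t 80.95 TCP press [-103.09     0.922  245.32 ] yaw_rel -2.6236 z [ 0.02  -0.003 -1.   ] w 85.1 gf 0.0 F [-0.34   0.217 -0.538] q [-0.768  0.091  0.753  2.045 -0.069  1.011 -2.553]
scene 0 [295.2 199.5]
scene 0.1 [298.4 200.6]
[270 185  35  30 503] [289.718 202.584]
bar 0.0 [284.9 238.4]
bar 0.03 [285.  236.1]
side 0 [228.2 187.5]
side 0.1 [225.  187.9]
[221 181  24  19 177] [232.644 191.13 ]
bar 0.0 [215.  179.2]
bar 0.03 [215.  177.4]
```

```bash
python3 -c "
from rig import arm
print(arm.close_job())"
```

```text
the job is handed in; nothing more can be done
None
```

I handed the job in with the two blanks found lying in the press, the lid down, the bolt upright and the knob screwed tight; the hand-in call gave no verdict, and the clamp force is judged only from the turning torque jumping to 0.77 N m at the end.

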